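Pack the locksmith's job tray for a house call

ROBOT

A 6-joint arm with a two-finger parallel gripper is mounted at the origin on the work surface. World frame = base frame: x ahead of the robot, y to its left, z up, the work surface at z = 0. Lengths are in m, angles in rad, forces in N, time in s.
With the tool pointing down it reaches from about 0.35 to 0.975 m from the base axis. Payload 4.9 kg.
Tool frame: the origin (TCP) lies at the very end of the fingers, on their centre line; the grasp point (between the pads) lies ctrl.grip_point_offset behind it (ctrl.grip_point_offset is the distance from the TCP to the grasp point, in m); z points along the fingers, y is the line along which they close (so a half turn about z gives the same grasp; the last joint's range is limited). The gripper opens to 85 mm and grips with 20 to 120 N. Pads are 22 mm wide; open, the fingers measure 114 mm over their backs; the gripper's body (76 mm by 85 mm) begins 54 mm behind the grasp point. The pads swing forward as they close: fully open they stand 13 mm farther back than shut.
Start: joints at [-1.259, 0.053, 1.613, -0, 1.476, -0.119], TCP at [0.261, -0.568, 0.209] pointing down, gripper open.
Joint ranges: [-3.01, 3.01], [-1.01, 2.22], [0.06, 2.58], [-1.02, 4.17], [0.09, 2.62], [-3.14, 3.14]. Speed limits (rad/s): [2.57, 2.57, 3.14, 3.14, 3.14, 3.14].

INTERFACE

Orientations are given as a rotation vector (axis times angle).
In Python, from station import ctrl gives the robot as it stands. The module is installed in compiled form; this text tells all that it offers.
- The arm moves only by the tool drive_tool, never from a script. Its argument "steps" is a list of rows, each an object with "translation": the shift along the tool's x, y, z normalised to -1 to 1, where 1 is 4 cm, a list of three; "angular": the turn, a rotation vector about the tool's x, y, z normalised to -1 to 1, where 1 is 8 degrees, a list of three; "gripper": the opening, from 0 (shut) to 1 (fully open). In form: [{"translation": [dx, dy, dz], "angular": [wx, wy, wz], "gripper": gripper}, ...]. A call has 1 to 8 rows; each row shifts and turns the commanded pose from where the row before left it, along the tool's axes as they then stand; what a row does not reach is not made up. A row lasts 1/8 s, in which the tool goes at most 62.5 mm and 10.7 degrees, less where a joint would pass 70% of its speed; a pose out of reach is approached as far as the arm can. A call with a number of a shift or a turn outside -1 to 1 is refused whole. A call with a gripper value outside its range is refused whole. The fingers move at their own pace and stop on an object; "force" is the grip in N (left out, the last holds). Time passes only in rows, so rows that do not move let the fingers close. It gives the time, the measured TCP pose, the force, the opening and the grip force at its end, in the units of the state.
- ctrl.get_obs(): the state, without advancing time (a new reading comes with each control period).
- ctrl.get_image(name): name is "side" or "top" or "wrist"; returns a dict with "color" (420x560x3 uint8, red, green, blue), "depth" (420x560 float32, m along the optical axis (not along the pixel's ray), 0 where there is no reading), "fx", "fy", "cx", "cy" (pixels), "k1" (the pictures are not rectified: a ray, as slopes to the right and down, at radius r is drawn at 1 + k1 r^2 times it, then the intrinsics apply), "R" (3x3) and "t" (3): a world point X has camera coordinates R X + t. Camera axes: x right, y down, z forward; pixel columns grow to the right and rows downward; lengths in m; the calibration is good to about 2 mm. A picture is of the moment at which its call begins.
- ctrl.finish_job(): hands the job in; it is judged then, once.
The state is a dict: "t": time; "q": joint angles; "dq": joint speeds; "effort": joint torques, N m; "tool_pos": TCP position; "tool_rot": TCP orientation; "contact_force": force on the tool from outside, world axes, zero at the start; "wrist_torque": the same for the moment, N m; "opening": finger opening in m; "grip_force": force on a finger pad.
Only numpy, scipy, OpenCV 4.12 (cv2) and the standard library are available. Lean on these libraries where they do the work, as an engineer would, in place of code of your own. Each camera call takes 0.05 s, during which the arm holds its last target. There are 200 camera calls.

TASK

Pack the job tray for the house call: lay the short-shackle padlock flat in the padlock-shaped recess, lay the full-length door cylinder along the wider arm of the cross-shaped recess, and stand the night-latch cylinder in the large round well and the small cam lock in the small round well, both upright and face down as they stand now, each right down on the floor of its recess. Leave the long-shackle padlock and the half-length door cylinder where they lie on the bench.

Things in the scene. Friction and masses are not known exactly. Their poses are not given: they have to be found in the camera images.
- padlock: Short-shackle brass padlock lying flat, 76 mm long (x), 20 mm thick: body 50 mm wide (y) by 42 mm, then a U shackle of 8 mm steel bar, 38 mm wide, rising 34 mm past the body. Origin: underside, middle of the 76 mm outline; +x from body to shackle, z up. The body's middle is at x = -17 mm: grip there across the 50 mm (along y). About 0.28 kg, loose.
- padlock_long: Look-alike that stays on the bench: same brass body (50 x 42 x 20 mm), but the shackle rises 68 mm past it, 110 mm long overall. Lying flat; origin: underside, middle of the 110 mm outline; +x towards the shackle.
- euro: Full-length profile door cylinder, pale metal, lying on its side: 80 mm long (x), 33 mm across (y), 17 mm high (17 mm round barrel on the -y side, 10 mm thick rounded fin on the +y side, dark cam at mid-length). Origin: middle of length and profile, 7 mm above its underside; x along it (both ends alike), z up. Grip at mid-length across the 33 mm. About 0.2 kg, loose.
- euro_half: Look-alike that stays on the bench: half-length profile cylinder of the same profile and metal, only 45 mm long (x), dark cam near its +x end. Origin: middle of its length and profile, 7 mm above its underside.
- rim_cylinder: Night-latch cylinder of steel standing face down: 42 mm diameter ring 5 mm high at the bottom, 30 mm diameter barrel from there to 32 mm height, flat upright tail bar 9 x 2 mm up to 60 mm. Origin: middle of its underside, z up, x along the 9 mm width of the tail bar. Grip the barrel, from any side. About 0.16 kg, loose.
- cam_lock: Small mailbox cam lock of steel standing face down: 23 mm head 5 mm high, hex nut (25 mm over corners) to 10 mm, 18 mm threaded barrel to 30 mm, on top a cam plate 15 mm wide (y), 2.5 mm thick, reaching to x = +26 mm, and a screw head up to 35.5 mm. Origin: underside, on the barrel's axis; z up. Grip the barrel above the nut, closing along y (square to the plate). About 0.07 kg.
- nest_padlock: Inlay with a padlock-shaped recess, 6 mm play all round, shackle end to +x: 62 mm wide from x = -44 to +10 mm (body), 48 mm from +10 to +44 mm (shackle, corners bevelled); finger notches from x = -34 to 0 mm reach y = +-56 mm. Recess floor 5 mm, top face 13 mm above the origin (middle of the underside). Seated, the padlock's origin is over this one, its +x along this +x; it fits no other way.
- nest_euro: Inlay with a cross-shaped recess: its wider arm, 92 mm (x) by 45 mm (y), centred, is for the full-length door cylinder lying along x, either end first, 6 mm play; the narrower arm is finger notches from x = -16 to +16 mm that reach y = -44 and +44 mm. Recess floor 5 mm, top face 13 mm above the origin (middle of the underside).
- nest_rim: Inlay with the large round well: 58 mm diameter, at its centre, for the night-latch cylinder. Recess floor 5 mm, top face 13 mm above the origin (middle of the underside). No finger notches: hold the lock above the top face.
- nest_cam: Inlay with the small round well: 39 mm diameter, at its centre, for the cam lock; floor 5 mm, top 13 mm above the origin (underside), no finger notches. All four inlays are fixed, 100 (x) by 128 mm (y), black with grey recess floors, origins 3 mm above the bench, in any order two by two (102 and 130 mm apart) in a fixed grey tray 210 x 266 mm whose rim is 20 mm above the bench.
Mind the look-alikes: they are no part of the job. Leave any green or orange look-alike of the cam_lock alone.

How it is judged:
At the end, for the whole second after the job is handed in: Each of the four locks is in its own recess: within 12 mm of the recess origin, at most 3.5 mm off its floor, flat or upright within 0.12 rad, padlock and door cylinder along it within 0.3 rad, at rest; long-shackle padlock and half cylinder within 25 mm of their starts (horizontal distance between padlock and nest_padlock below 0.012 m and z of padlock in the frame of nest_padlock below 0.0085 m and linear speed of each of padlock, euro, rim_cylinder, cam_lock below 0.02 m/s and angular speed of each of padlock, euro, rim_cylinder, cam_lock below 0.2 rad/s and angle between each of padlock, rim_cylinder, cam_lock's own z axis and vertical below 0.12 rad and angle between the x axis of padlock and the x axis of nest_padlock, either way round below 0.3 rad and horizontal distance between euro and nest_euro below 0.012 m and z of euro in the frame of nest_euro below 0.0155 m and angle between the x axis of euro and the x axis of nest_euro, either way round below 0.3 rad and horizontal distance between rim_cylinder and nest_rim below 0.012 m and z of rim_cylinder in the frame of nest_rim below 0.0085 m and horizontal distance between cam_lock and nest_cam below 0.012 m and z of cam_lock in the frame of nest_cam below 0.0085 m and distance of each of padlock_long, euro_half from where it was at the start of the episode below 0.025 m); the robot touches nothing.
It fails at once if the long-shackle padlock is lifted, dragged or knocked more than 25 mm away (distance of padlock_long from where it was at the start of the episode above 0.025 m).
It fails at once if the half-length cylinder is lifted, dragged or knocked more than 25 mm away (distance of euro_half from where it was at the start of the episode above 0.025 m).
It also fails if it takes over 112 s, if anything falls off the work surface, if the arm or the gripper's body presses on something with over 40 N, if the wrist force passes 120 N, or if a joint passes its speed limit or range.

## Working session

There is one attempt and no reset: what is moved stays moved. The work goes in short steps, Python scripts to look and compute and a tool call to move; the robot and the scene stay as the last step left them, time stands still between calls to the robot, and variables do not carry over. Pictures are saved under pics/ and viewed, at most 14 in all, crops included, and the job is handed in when it is done.

Besides the shell and the picture viewer there is one more tool, called after "Call:" by a JSON object that holds its "fn" and its "kwargs", one argument or row to a line. drive_tool: Moves the arm, as the interface text tells. Its arguments: {"type":"object","properties":{"steps":{"type":"array"},"force":{"type":"number"}},"required":["steps"]}

```bash
mkdir -p pics; cat > h.py <<'E'
import numpy as np, cv2
from station import ctrl
def save(im,name): cv2.imwrite('pics/'+name,im['color'][:,:,::-1])
def world(im):
    h,w=im['depth'].shape
    u,v=np.meshgrid(np.arange(w),np.arange(h))
    K=np.array([[im['fx'],0,im['cx']],[0,im['fy'],im['cy']],[0,0,1.]])
    p=np.stack([u,v],-1).reshape(-1,1,2).astype(float)
    xd=(p[:,0]-[im['cx'],im['cy']])/[im['fx'],im['fy']]
    x=xd.copy()
    for _ in range(20): x=xd/(1+im['k1']*(x**2).sum(1,keepdims=True))
    d=im['depth'].reshape(-1,1)
    P=np.hstack([x*d,d])
    W=(P-im['t'])@im['R']
    W[d[:,0]==0]=np.nan
    return W.reshape(h,w,3)
E
python3 - <<'E'
from h import *
import pickle
for n in ('top','side'):
    im=ctrl.get_image(n); save(im,n+'0.png'); pickle.dump(im,open(n+'0.pkl','wb'))
    print(n,im['R'].round(3).tolist(),im['t'],im['fx'],im['k1'])
o=ctrl.get_obs(); print(o, ctrl.grip_point_offset)
E
```

```text
top [[0.024, -1.0, -0.012], [-0.996, -0.023, -0.091], [0.09, 0.014, -0.996]] [-0.00680523  0.56051427  1.10834885] 534.4997103070122 -0.10337140627846136
side [[0.983, -0.184, 0.006], [-0.126, -0.693, -0.71], [0.135, 0.697, -0.704]] [-0.54698852  0.10774872  1.0549599 ] 492.01623634233863 0.03927219102180015
{'t': 0.1, 'q': array([-1.25899200e+00,  5.32963955e-02,  1.61416167e+00, -5.60659541e-05,
        1.47598760e+00, -1.18992297e-01]), 'dq': array([-0.00154538, -0.00103999, -0.00489233, -0.00067111, -0.00226588,
       -0.00060537]), 'effort': array([ 6.11625292e-04, -3.94907463e+01, -3.71363032e+01, -1.05640179e-04,
        3.93429204e-03,  6.22088301e-07]), 'tool_pos': array([ 0.26079903, -0.56732048,  0.20777958]), 'tool_rot': array([-3.06719630e+00, -6.71088326e-01,  3.67216567e-04]), 'contact_force': array([-0.38698387, -0.17430819,  0.10616164]), 'wrist_torque': array([0.03555383, 0.06971887, 0.0019063 ]), 'grip_force': 0.0, 'opening': 0.08525425203014166} 0.0187
```

View pics/top0.png

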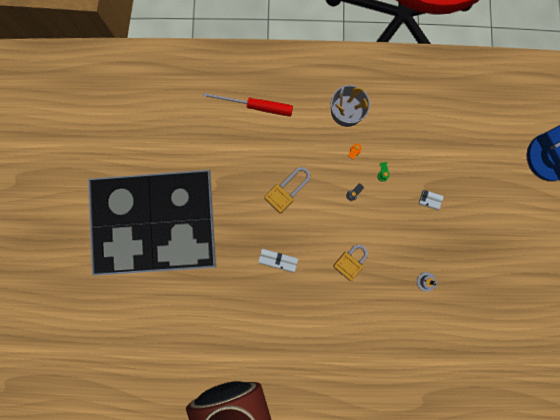

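View pics/side0.png

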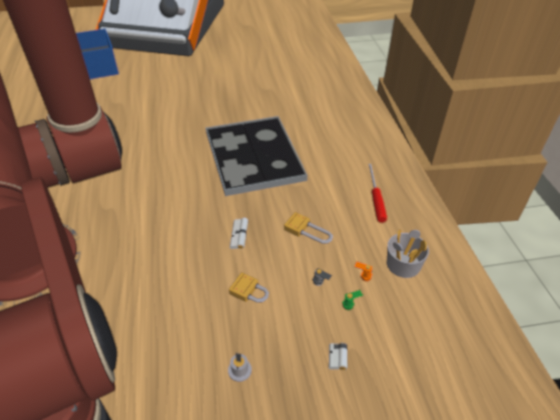

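Top view: the tray is at left, with wells rim (120,201), cam (180,197), cross (123,248) and padlock (183,243, shackle end up).

Candidates:
- **Padlocks:** short (350,262) is wanted; long (287,190) stays.
- **Door cylinders:** full (278,260) is wanted; half (431,200) stays.
- **Rim cylinder:** (427,282), the only one.
- **Cam locks:** steel (355,191) is wanted; green (383,172) and orange (354,151) stay.

Next I'll measure these and check the choice in one crop.

```bash
python3 - <<'E'
from h import *
import pickle
im=pickle.load(open('top0.pkl','rb')); W=world(im)
z=W[...,2]
b=z[300:340,200:500]; print('bench z',np.nanmedian(b))
m=((z>0.006)&(W[...,0]<0.95)&(W[...,0]>0.3)).astype(np.uint8)
n,l,s,c=cv2.connectedComponentsWithStats(m,connectivity=8)
for i in range(1,n):
    if s[i,4]<25: continue
    P=W[l==i]; r=cv2.minAreaRect((P[:,:2]*1000).astype(np.float32))
    print(c[i].round(0),s[i,4],'mean',P.mean(0).round(4),'zmax',P[:,2].max().round(4),'rect',np.round(r[0],1),np.round(r[1],1),round(r[2],1))
# grey floors in tray
hsv=cv2.cvtColor(im['color'],cv2.COLOR_RGB2GRAY)
m=np.zeros_like(hsv); m[178:268,96:208]=hsv[178:268,96:208]>80
n,l,s,c=cv2.connectedComponentsWithStats(m)
for i in range(1,n):
    if s[i,4]<100: continue
    P=W[l==i]; r=cv2.minAreaRect((P[:,:2]*1000).astype(np.float32))
    print('floor',c[i].round(0),s[i,4],P.mean(0).round(4),'rect',np.round(r[0],1),np.round(r[1],1),round(r[2],1))
crop=im['color'][140:300,250:450,::-1]
cv2.imwrite('pics/crop0.png',cv2.resize(crop,None,fx=4,fy=3.75,interpolation=cv2.INTER_CUBIC)) if 0 else cv2.imwrite('pics/crop0.png',cv2.resize(crop,None,fx=3.75,fy=3.75,interpolation=cv2.INTER_CUBIC))
E
```

```text
bench z 0.0007738826157386251
[349. 104.] 928 mean [ 0.7937 -0.1607  0.0398] zmax 0.0842 rect [ 789.4 -160.1] [82.6 81. ] 57.5
[261. 105.] 658 mean [0.7928 0.03   0.0217] zmax 0.0322 rect [801.7  59.5] [199.1  28.4] 79.1
[546. 155.] 1382 mean [ 0.6921 -0.5847  0.0518] zmax 0.1252 rect [ 688.4 -590.6] [109.9  51.6] 20.9
[355. 150.] 131 mean [ 0.6942 -0.174   0.0316] zmax 0.0396 rect [ 693.1 -175.1] [22.8 35.8] 67.0
[384. 172.] 168 mean [ 0.6499 -0.2373  0.0283] zmax 0.0406 rect [ 655.9 -238.6] [23.7 47.3] 83.6
[285. 192.] 715 mean [ 0.6025 -0.0268  0.018 ] zmax 0.0266 rect [612.7 -36.2] [ 48.7 110.6] 46.7
[151. 222.] 11495 mean [0.5321 0.2609 0.0148] zmax 0.0262 rect [530.  263.4] [212.  275.3] 5.3
[354. 192.] 160 mean [ 0.6043 -0.1739  0.0283] zmax 0.0426 rect [ 606.5 -175.5] [23.1 37.7] 51.4
[430. 200.] 316 mean [ 0.5948 -0.3422  0.0135] zmax 0.0247 rect [ 594.9 -343.1] [45.5 33.1] 73.2
[350. 263.] 625 mean [ 0.4558 -0.1689  0.0188] zmax 0.0286 rect [ 462.  -174.1] [50.8 76.3] 51.9
[278. 261.] 561 mean [ 0.4564 -0.0147  0.0136] zmax 0.0239 rect [456.  -14.4] [81.5 32.5] 76.4
[427. 282.] 226 mean [ 0.4178 -0.3307  0.0282] zmax 0.0642 rect [ 417.4 -331.7] [35.3 33.3] 53.5
floor [120. 201.] 492 [nan nan nan] rect [575.7 331.9] [54.5 38.7] 38.5
floor [179. 197.] 223 [0.5886 0.2011 0.0088] rect [588.5 200.7] [35.7 34.6] 0.0
floor [182. 247.] 1357 [nan nan nan] rect [nan nan] [0. 0.] 0.0
floor [123. 247.] 1056 [nan nan nan] rect [481.5 327.2] [78.4 73.8] 29.1
```

View pics/crop0.png

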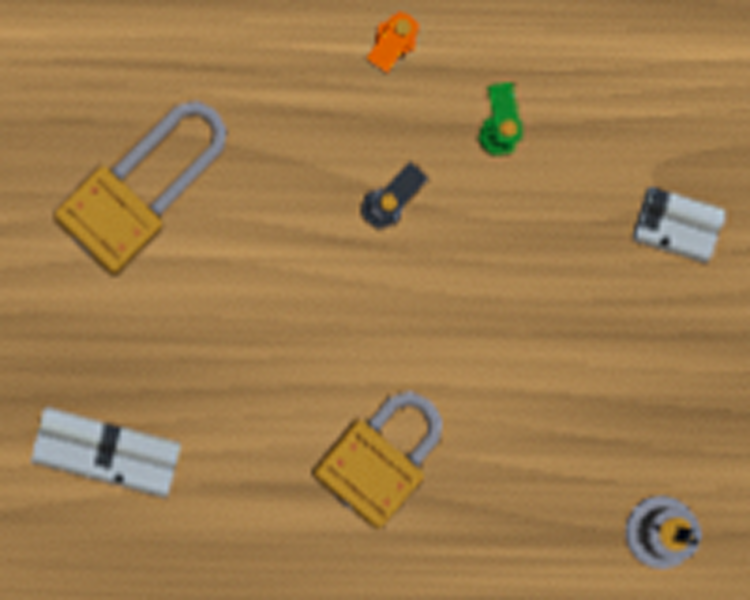

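The crop confirms the choices: short padlock, full euro with its cam mid-length, dark steel cam lock, and rim cylinder at lower right. Next I'll get precise poses by intersecting pixel rays with planes in both cameras.

```bash
cat >> h.py <<'E'
def ray(im,uv,z):
    """pixels (N,2) -> world points on plane z"""
    xd=(np.asarray(uv,float)-[im['cx'],im['cy']])/[im['fx'],im['fy']]; x=xd.copy()
    for _ in range(20): x=xd/(1+im['k1']*(x**2).sum(1,keepdims=True))
    d=np.hstack([x,np.ones((len(x),1))])@im['R']; c=-im['R'].T@im['t']
    return c+d*((z-c[2])/d[:,2])[:,None]
def rect(im,mask,z,name=''):
    v,u=np.nonzero(mask); P=ray(im,np.stack([u,v],1),z)[:,:2]*1000
    r=cv2.minAreaRect(P.astype(np.float32))
    print(name,len(u),'mean',P.mean(0).round(1),'rect',np.round(r[0],1),np.round(r[1],1),round(r[2],1)); return P
def big(mask,box=None):
    m=np.zeros(mask.shape,np.uint8)
    if box: a,b,c,d=box; m[b:d,a:c]=mask[b:d,a:c]
    else: m[:]=mask
    n,l,s,c=cv2.connectedComponentsWithStats(m); return l==1+np.argmax(s[1:,4])
E
python3 - <<'E'
from h import *
import pickle
for n,B in (('top',dict(tray=(80,160,225,285),pad=(330,240,375,285),lpad=(260,165,315,215),euro=(255,245,302,275),rim=(412,268,442,296),cam=(343,180,368,204),floor=[(105,185,135,217),(168,185,192,210),(100,225,146,274),(155,220,212,270)])),
            ('side',dict(tray=(195,110,315,200),pad=(225,270,275,305),lpad=(280,205,335,245),euro=(228,215,252,252),rim=(225,348,255,382),cam=(308,262,334,288),floor=[(250,125,280,142),(268,156,292,172),(210,128,250,153),(216,152,262,190)]))):
    im=pickle.load(open(n+'0.pkl','rb')); c=im['color'].astype(int); h=cv2.cvtColor(im['color'],cv2.COLOR_RGB2HSV)
    g=cv2.cvtColor(im['color'],cv2.COLOR_RGB2GRAY)
    S=h[...,1]; 
    nb=(S<90)|(g<60)  # not wood
    print(n)
    rect(im,big(nb,B['tray']),.02,'tray')
    W=np.array(0)
    br=(S>160)&(g>70)
    rect(im,big(br,B['pad']),.02,'padbody'); rect(im,big(nb|br,B['pad']),.015,'pad all')
    rect(im,big(br,B['lpad']),.02,'longbody')
    rect(im,big(nb,B['euro']),.012,'euro'); rect(im,big(nb,B['rim']),.005,'rim'); rect(im,big(nb,B['cam']),.03,'cam')
    for b,k in zip(B['floor'],['rim','cam','euro','pad']): rect(im,big((g>90),b),.008,'floor '+k)
E
```

```text
top
tray 12116 mean [530.6 258.7] rect [531.4 259.8] [211.5 268.9] 5.4
padbody 470 mean [ 448.4 -163.6] rect [ 448.2 -163.7] [51.2 41.8] 51.4
pad all 612 mean [ 455.4 -170. ] rect [ 461.2 -175. ] [51.  76.3] 50.3
longbody 465 mean [589.3 -13.5] rect [589.1 -13.1] [50.  42.4] 46.6
euro 601 mean [457.2 -15.1] rect [457.4 -15.2] [81.4 33.6] 76.5
rim 266 mean [ 418.3 -334.6] rect [ 418.3 -336.1] [40.8 41.5] 0.4
cam 137 mean [ 604.9 -174.4] rect [ 605.  -174.5] [22.4 41.1] 45.8
floor rim 480 mean [576.3 331. ] rect [576.7 330.8] [53.  51.2] 2.8
floor cam 218 mean [588.4 201.2] rect [588.3 201.1] [35.1 32.8] 2.2
floor euro 1065 mean [474.1 321.5] rect [474.2 321. ] [90.4 84.1] 5.5
floor pad 1317 mean [479.6 190.6] rect [486.8 189.8] [ 86.1 108.3] 2.3
side
tray 5776 mean [532.3 236.6] rect [533.1 247.7] [214.2 291. ] 5.4
padbody 411 mean [ 448.6 -172.3] rect [ 449.5 -172.9] [51.6 42.2] 51.8
pad all 411 mean [ 448.9 -168.6] rect [ 449.7 -169.2] [51.9 42.5] 51.8
longbody 295 mean [588.4 -23. ] rect [589.5 -23.6] [53.  42.6] 45.2
euro 478 mean [459.  -20.3] rect [459.5 -19.3] [94.7 35.7] 76.4
rim 492 mean [ 420.  -336.5] rect [ 420.3 -333.2] [52.7 42.8] 79.4
cam 181 mean [ 603.3 -186.9] rect [ 605.3 -189. ] [37.7 34.6] 67.6
floor rim 157 mean [578.2 331.6] rect [577.8 332.9] [41.4 52.4] 79.9
floor cam 79 mean [590.6 201.7] rect [590.1 201.8] [24.1 33.6] 79.8
floor euro 355 mean [475.7 321.9] rect [475.7 323.3] [72.  83.4] 59.9
floor pad 876 mean [475.5 175.8] rect [481.9 181. ] [111.3 118.9] 79.9
```

```bash
cat >> h.py <<'E'
import math, json
def head(rv):
    R=cv2.Rodrigues(np.array(rv,float))[0]; return R, math.degrees(math.atan2(R[1,0],R[0,0]))
def plan(x,y,z,h=None,g=1.0,n=None,start=None):
    """Prints rows taking the tool (m, heading of tool x in deg) from measured pose to the target."""
    o=ctrl.get_obs(); p=np.array(o['tool_pos']); R,h0=head(o['tool_rot'])
    if start: p=np.array(start[:3]); h0=start[3]
    h=h0 if h is None else h
    dh=(h-h0+180)%360-180; d=np.array([x,y,z])-p
    N=n or max(1,math.ceil(np.linalg.norm(d)/.0385),math.ceil(abs(dh)/7.9))
    rows=[]
    for i in range(N):
        a=math.radians(h0+dh*i/N); X=np.array([math.cos(a),math.sin(a),0]);Y=np.array([X[1],-X[0],0])
        s=d/N/.04; rows.append({"translation":[round(float(s@X),2),round(float(s@Y),2),round(float(-s[2]),2)],"angular":[0,0,round(-dh/N/8,2)],"gripper":g})
    print('t',round(o['t'],2),'pos',p.round(4),'head',round(h0,1),'tilt',R[:,2].round(3),'open',round(o['opening'],4)); print('N',N)
    for r in rows: print(json.dumps(r))
E
python3 - <<'E'
from h import *
import pickle
im=pickle.load(open('top0.pkl','rb'));W=world(im)
for n,(u,v) in dict(pad=(348,265),long=(279,198),euro=(270,258),half=(435,200),benchpad=(330,290),traynest=(150,225)).items(): print(n,np.nanmedian(W[v-2:v+3,u-2:u+3].reshape(-1,3),0).round(4))
plan(.448,-.165,.20,-38.5)
E
```

```text
pad [ 0.4504 -0.1637  0.0207]
long [ 0.5896 -0.0147  0.0204]
euro [0.4615 0.0016 0.0135]
half [ 0.5938 -0.3519  0.0146]
benchpad [ 0.3961 -0.1284  0.0013]
traynest [0.5254 0.2614 0.0145]
t 0.1 pos [ 0.2608 -0.5673  0.2078] head 24.7 tilt [-0.001  0.002 -1.   ] open 0.0853
N 12
{"translation": [0.7, -0.6, 0.02], "angular": [0, 0, 0.66], "gripper": 1.0}
{"translation": [0.65, -0.66, 0.02], "angular": [0, 0, 0.66], "gripper": 1.0}
{"translation": [0.58, -0.72, 0.02], "angular": [0, 0, 0.66], "gripper": 1.0}
{"translation": [0.51, -0.77, 0.02], "angular": [0, 0, 0.66], "gripper": 1.0}
{"translation": [0.44, -0.81, 0.02], "angular": [0, 0, 0.66], "gripper": 1.0}
{"translation": [0.37, -0.85, 0.02], "angular": [0, 0, 0.66], "gripper": 1.0}
{"translation": [0.29, -0.88, 0.02], "angular": [0, 0, 0.66], "gripper": 1.0}
{"translation": [0.2, -0.9, 0.02], "angular": [0, 0, 0.66], "gripper": 1.0}
{"translation": [0.12, -0.92, 0.02], "angular": [0, 0, 0.66], "gripper": 1.0}
{"translation": [0.04, -0.92, 0.02], "angular": [0, 0, 0.66], "gripper": 1.0}
{"translation": [-0.05, -0.92, 0.02], "angular": [0, 0, 0.66], "gripper": 1.0}
{"translation": [-0.13, -0.91, 0.02], "angular": [0, 0, 0.66], "gripper": 1.0}
```

Call:
{"fn": "drive_tool", "kwargs": {
  "steps": [
    {"translation": [0.7, -0.6, 0.02], "angular": [0, 0, 0.66], "gripper": 1.0},
    {"translation": [0.65, -0.66, 0.02], "angular": [0, 0, 0.66], "gripper": 1.0},
    {"translation": [0.58, -0.72, 0.02], "angular": [0, 0, 0.66], "gripper": 1.0},
    {"translation": [0.51, -0.77, 0.02], "angular": [0, 0, 0.66], "gripper": 1.0},
    {"translation": [0.44, -0.81, 0.02], "angular": [0, 0, 0.66], "gripper": 1.0},
    {"translation": [0.37, -0.85, 0.02], "angular": [0, 0, 0.66], "gripper": 1.0}
  ],
  "force": 40
}}

```text
t: 0.85
tool_pos: [0.3546, -0.3653, 0.2035]
tool_rot: [-3.135, 0.197, 0.001]
contact_force: [0.1, -0.2, -0.3]
opening: 0.0854
grip_force: 0.0
```

Call:
{"fn": "drive_tool", "kwargs": {
  "steps": [
    {"translation": [0.29, -0.88, 0.02], "angular": [0, 0, 0.66], "gripper": 1.0},
    {"translation": [0.2, -0.9, 0.02], "angular": [0, 0, 0.66], "gripper": 1.0},
    {"translation": [0.12, -0.92, 0.02], "angular": [0, 0, 0.66], "gripper": 1.0},
    {"translation": [0.04, -0.92, 0.02], "angular": [0, 0, 0.66], "gripper": 1.0},
    {"translation": [-0.05, -0.92, 0.02], "angular": [0, 0, 0.66], "gripper": 1.0},
    {"translation": [-0.13, -0.91, 0.02], "angular": [0, 0, 0.66], "gripper": 1.0},
    {"translation": [0, 0, 0], "angular": [0, 0, 0], "gripper": 1.0}
  ]
}}

```text
t: 1.72
tool_pos: [0.4486, -0.1643, 0.1987]
tool_rot: [-2.966, 1.035, 0.002]
contact_force: [0.1, -0.4, -0.1]
opening: 0.0855
grip_force: 0.0
```

```bash
python3 - <<'E'
from h import *
import pickle
im=ctrl.get_image('wrist'); save(im,'w1.png'); pickle.dump(im,open('w1.pkl','wb'))
h=cv2.cvtColor(im['color'],cv2.COLOR_RGB2HSV); g=cv2.cvtColor(im['color'],cv2.COLOR_RGB2GRAY)
rect(im,big((h[...,1]>160)&(g>70)),.02,'brass')
print('cam at',(-im['R'].T@im['t']).round(3))
plan(.448,-.165,.02,-38.5)
E
```

```text
brass 28 mean [ 685.6 -161.2] rect [ 684.5 -161.9] [14.8  1.7] 52.0
cam at [ 0.503 -0.207  0.363]
t 1.77 pos [ 0.4483 -0.1653  0.1988] head -38.5 tilt [-0.001  0.    -1.   ] open 0.0857
N 5
{"translation": [-0.0, -0.0, 0.89], "angular": [0, 0, -0.0], "gripper": 1.0}
{"translation": [-0.0, -0.0, 0.89], "angular": [0, 0, -0.0], "gripper": 1.0}
{"translation": [-0.0, -0.0, 0.89], "angular": [0, 0, -0.0], "gripper": 1.0}
{"translation": [-0.0, -0.0, 0.89], "angular": [0, 0, -0.0], "gripper": 1.0}
{"translation": [-0.0, -0.0, 0.89], "angular": [0, 0, -0.0], "gripper": 1.0}
```

View pics/w1.png

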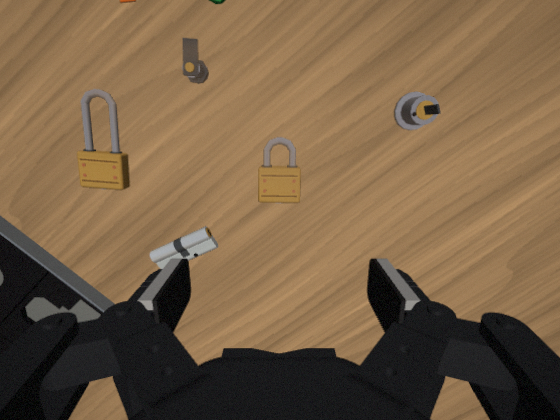

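The wrist view shows the short padlock body at (280,184), aligned with the gripper. The steel cam lock is at (195,68), the rim cylinder at (415,112), the euro at (184,245), and the long padlock at (104,170) to the left. I'll convert these to positions.

```bash
python3 - <<'E'
from h import *
import pickle
im=pickle.load(open('w1.pkl','rb'))
h=cv2.cvtColor(im['color'],cv2.COLOR_RGB2HSV); g=cv2.cvtColor(im['color'],cv2.COLOR_RGB2GRAY)
print(h[190,270],h[200,240],h[185,295])
m=(h[...,0]<28)&(h[...,0]>17)&(h[...,1]>150)
rect(im,big(m,(250,155,310,212)),.02,'brass')
for n,uv,z in [('shackletip',(280,137),.014),('padcorners',(259,166),.02),('',(301,166),.02),('',(259,203),.02),('',(301,203),.02),('cam nut',(199,73),.008),('cam screw',(189,67),.0355),('rim ring c',(415,111),.005),('rim tail',(431,110),.06),('euro',(183,245),.014)]: print(n,ray(im,[uv],z)[0].round(4))
E
```

```text
[ 18 149 169] [ 16 111 158] [ 19 145 165]
brass 107 mean [ 446.2 -142.4] rect [ 444.3 -143.6] [26.2 13. ] 29.2
shackletip [ 0.4896 -0.1987  0.014 ]
padcorners [ 0.4795 -0.16    0.02  ]
 [ 0.4496 -0.1976  0.02  ]
 [ 0.4457 -0.1322  0.02  ]
 [ 0.4148 -0.1711  0.02  ]
cam nut [ 0.5968 -0.1715  0.008 ]
cam screw [ 0.5998 -0.1702  0.0355]
rim ring c [ 0.4165 -0.3356  0.005 ]
rim tail [ 0.4211 -0.3282  0.06  ]
euro [ 0.4618 -0.0217  0.014 ]
```

Call:
{"fn": "drive_tool", "kwargs": {
  "steps": [
    {"translation": [0, 0, 0.9], "angular": [0, 0, 0], "gripper": 1.0},
    {"translation": [0, 0, 0.9], "angular": [0, 0, 0], "gripper": 1.0},
    {"translation": [0, 0, 0.9], "angular": [0, 0, 0], "gripper": 1.0},
    {"translation": [0, 0, 0.9], "angular": [0, 0, 0], "gripper": 1.0},
    {"translation": [0, 0, 0.7], "angular": [0, 0, 0], "gripper": 1.0},
    {"translation": [0, 0, 0.55], "angular": [0, 0, 0], "gripper": 1.0},
    {"translation": [0, 0, 0], "angular": [0, 0, 0], "gripper": 0.7},
    {"translation": [0, 0, 0], "angular": [0, 0, 0], "gripper": 0.5}
  ]
}}

```text
t: 2.78
tool_pos: [0.4488, -0.167, 0.0062]
tool_rot: [2.964, -1.041, 0.002]
contact_force: [-0.6, -0.7, 0.6]
opening: 0.0517
grip_force: 0.0
```

Call:
{"fn": "drive_tool", "kwargs": {
  "steps": [
    {"translation": [0, 0, 0], "angular": [0, 0, 0], "gripper": 0.4},
    {"translation": [0, 0, 0], "angular": [0, 0, 0], "gripper": 0.4},
    {"translation": [0, 0, 0], "angular": [0, 0, 0], "gripper": 0.4},
    {"translation": [0, 0, 0], "angular": [0, 0, 0], "gripper": 0.3}
  ],
  "force": 50
}}

```text
t: 3.28
tool_pos: [0.4485, -0.1661, 0.0055]
tool_rot: [2.964, -1.04, 0.0]
contact_force: [-0.1, 0.9, 0.6]
opening: 0.0258
grip_force: 0.0
```

```bash
python3 - <<'E'
from h import *
a=ctrl.get_image('wrist'); b=ctrl.get_image('side')
save(a,'w2.png')
c=np.hstack([cv2.resize(a['color'][100:,:],(400,229)),cv2.resize(b['color'][220:340,170:330],(400,300))[:229]]) if 0 else np.vstack([cv2.resize(a['color'],(400,300)),cv2.resize(b['color'][200:340,160:347],(400,300))])
cv2.imwrite('pics/c2.png',c[:,:,::-1])
E
```

```text
(no output)
```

View pics/c2.png

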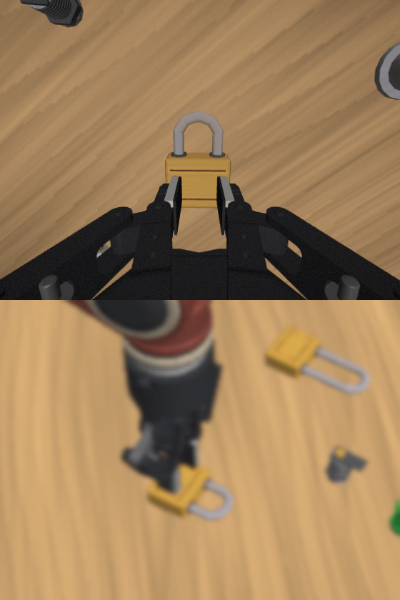

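The picture shows the fingers over the middle of the padlock body, not around its sides, so the tips seem to stand above it. I'll measure the tip heights from depth.

```bash
python3 - <<'E'
from h import *
a=ctrl.get_image('wrist'); W=world(a); S=1.4
for n,(u,v) in dict(tipL=(176,180),tipL2=(178,200),tipLe=(172,182),tipR=(224,180),tipR2=(226,200),body=(198,165),body2=(198,195),bench=(120,170),shack=(198,118)).items():
    u=int(u*S);v=int(v*S); print(n,(u,v),W[v,u].round(4), np.nanmedian(W[v-2:v+3,u-2:u+3].reshape(-1,3),0).round(4))
o=ctrl.get_obs();print(o['tool_pos'],o['opening'],o['q'].round(4))
b=ctrl.get_image('side');Wb=world(b); cv2.imwrite('pics/s3.png',cv2.resize(b['color'][260:320,205:285,::-1],(800,600),interpolation=cv2.INTER_CUBIC))
cv2.imwrite('pics/w3.png',cv2.resize(a['color'][200:350,180:380,::-1],(800,600),interpolation=cv2.INTER_CUBIC))
E
```

```text
tipL (246, 251) [ 0.4657 -0.1593  0.0347] [ 0.466  -0.1597  0.0355]
tipL2 (249, 280) [ 0.4595 -0.1582  0.0528] [ 0.4595 -0.1582  0.0528]
tipLe (240, 254) [ 0.4675 -0.1577  0.0389] [ 0.4676 -0.1577  0.0389]
tipR (313, 251) [ 0.4457 -0.185   0.0355] [ 0.4458 -0.185   0.0358]
tipR2 (316, 280) [ 0.4469 -0.1835  0.0634] [ 0.4469 -0.1834  0.0636]
body (277, 230) [ 0.46  -0.174  0.018] [ 0.4604 -0.1743  0.0189]
body2 (277, 273) [ 0.4406 -0.1585  0.0193] [ 0.4405 -0.1585  0.0192]
bench (168, 237) [ 0.4925 -0.1151 -0.0011] [ 0.4925 -0.1151 -0.0011]
shack (277, 165) [ 0.4869 -0.1955  0.0145] [ 0.4868 -0.1955  0.0131]
[ 0.44838067 -0.1660662   0.00529093] 0.02561157583462307 [-0.5105 -0.0751  2.1049 -0.      1.1119  1.7352]
```

View pics/w3.png

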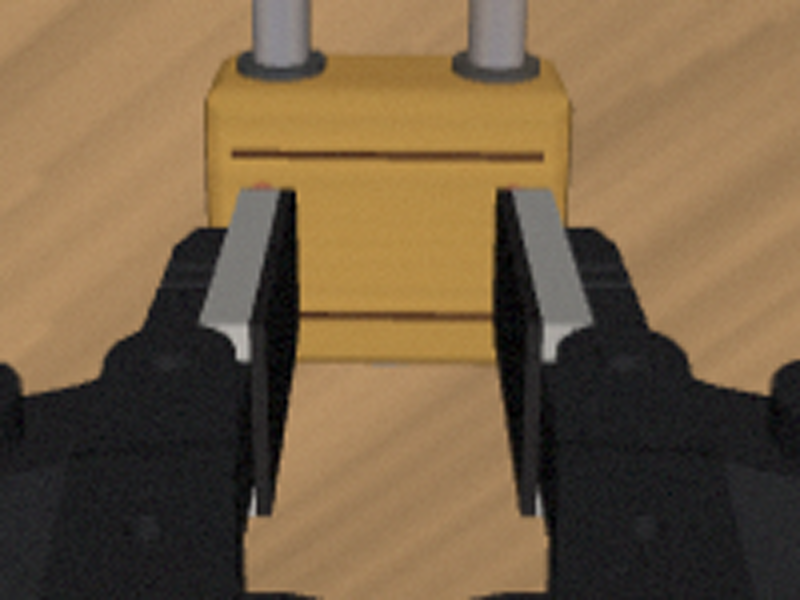

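The finger tips measure about 0.034 m high with the reported TCP at 0.005 m, so they really end about 28 mm behind the TCP at this opening. No contact occurred, which agrees. I'll open, go lower and re-measure before gripping.

Call:
{"fn": "drive_tool", "kwargs": {
  "steps": [
    {"translation": [0, 0, 0], "angular": [0, 0, 0], "gripper": 0.8},
    {"translation": [0, 0, 0], "angular": [0, 0, 0], "gripper": 0.8},
    {"translation": [0, 0, 0], "angular": [0, 0, 0], "gripper": 0.8},
    {"translation": [0, 0, 0], "angular": [0, 0, 0], "gripper": 0.8},
    {"translation": [0, 0, 0.3], "angular": [0, 0, 0], "gripper": 0.8},
    {"translation": [0, 0, 0.3], "angular": [0, 0, 0], "gripper": 0.75},
    {"translation": [0, 0, 0], "angular": [0, 0, 0], "gripper": 0.75}
  ]
}}

```text
t: 4.35
tool_pos: [0.4469, -0.1653, -0.0207]
tool_rot: [-2.964, 1.04, 0.006]
contact_force: [0.6, 0.7, -0.0]
opening: 0.0639
grip_force: 0.0
```

```bash
cat >> h.py <<'E'
def tips(name=None):
    """finger pads seen by the wrist camera: lowest points in the tool frame band, world z"""
    a=ctrl.get_image('wrist'); W=world(a); o=ctrl.get_obs(); R,h=head(o['tool_rot'])
    L=(W.reshape(-1,3)-o['tool_pos'])@R  # tool coords
    s=np.abs(L[:,0])<13
    for sg in (1,-1):
        y=L[:,1]*sg; k=s&(y>o['opening']/2-1.5)&(y<o['opening']/2+10)&(L[:,2]<-3)&(W.reshape(-1,3)[:,2]>.003)
        q=L[k]; print('side',sg,k.sum(),'tip z tool (5,20 pct from end)',np.round(np.percentile(q[:,2],[100,95,80]),4) if k.sum() else None)
    print('z',o['tool_pos'].round(4),'open',round(o['opening'],4),'F',np.round(o['contact_force'],1),'t',o['t'])
    if name: save(a,name)
    return a,W
E
python3 - <<'E'
from h import *
a,W=tips()
cv2.imwrite('pics/w4.png',cv2.resize(a['color'][180:350,170:390,::-1],(770,595),interpolation=cv2.INTER_CUBIC))
E
```

```text
side 1 0 tip z tool (5,20 pct from end) None
side -1 0 tip z tool (5,20 pct from end) None
z [ 0.4475 -0.1656 -0.0199] open 0.0641 F [ 0.3 -0.4  0. ] t 4.4
```

View pics/w4.png

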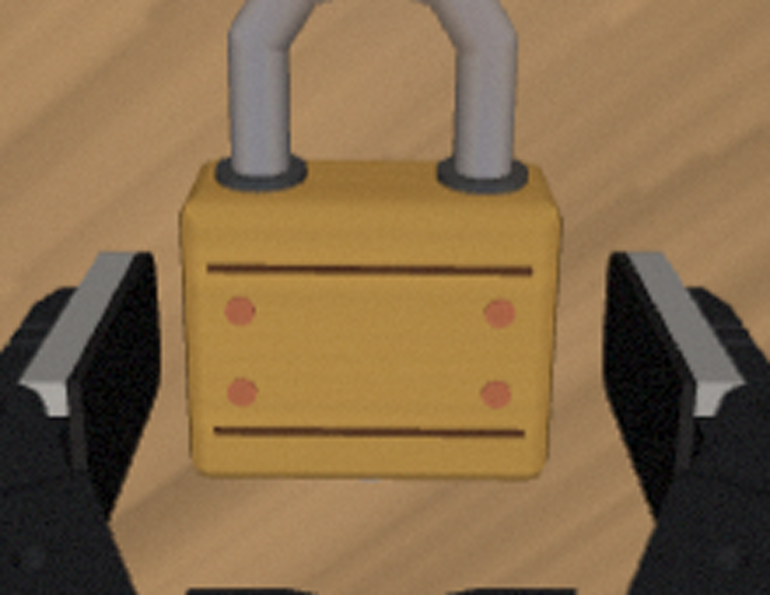

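```bash
python3 - <<'E'
from h import *
a=ctrl.get_image('wrist');W=world(a)
for u,v in [(203,255),(206,255),(352,255),(355,256),(210,258),(182,291)]: print((u,v),np.nanmedian(W[v-1:v+2,u-1:u+2].reshape(-1,3),0).round(4))
E
```

```text
(203, 255) [ 0.4775 -0.1441  0.0151]
(206, 255) [ 0.4765 -0.1451  0.0148]
(352, 255) [ 0.4338 -0.1986  0.0147]
(355, 256) [ 0.4334 -0.1994  0.017 ]
(210, 258) [ 0.4745 -0.1459  0.0164]
(182, 291) [ 0.4773 -0.143   0.0449]
```

Call:
{"fn": "drive_tool", "kwargs": {
  "steps": [
    {"translation": [0, 0, 0.2], "angular": [0, 0, 0], "gripper": 0.7},
    {"translation": [0, 0, 0], "angular": [0, 0, 0], "gripper": 0.5},
    {"translation": [0, 0, 0], "angular": [0, 0, 0], "gripper": 0.4},
    {"translation": [0, 0, 0], "angular": [0, 0, 0], "gripper": 0.4},
    {"translation": [0, 0, 0], "angular": [0, 0, 0], "gripper": 0.4}
  ],
  "force": 50
}}

```text
t: 5.08
tool_pos: [0.45, -0.167, -0.0251]
tool_rot: [2.964, -1.04, 0.005]
contact_force: [-0.2, 0.5, 7.5]
opening: 0.0491
grip_force: 56.4
```

Call:
{"fn": "drive_tool", "kwargs": {
  "steps": [
    {"translation": [0, 0, -0.6], "angular": [0, 0, 0], "gripper": 0.4},
    {"translation": [0, 0, -0.9], "angular": [0, 0, 0], "gripper": 0.4},
    {"translation": [0, 0, -0.9], "angular": [0, 0, 0], "gripper": 0.4},
    {"translation": [0, 0, -0.6], "angular": [0, 0, 0], "gripper": 0.4}
  ]
}}

```text
t: 5.58
tool_pos: [0.4486, -0.1662, 0.0945]
tool_rot: [2.964, -1.04, 0.002]
contact_force: [0.1, 0.2, -1.3]
opening: 0.0493
grip_force: 52.9
```

```bash
python3 - <<'E'
from h import *
plan(.4697,.1896,.095,5.3,.4)
E
```

```text
t 5.58 pos [ 0.4486 -0.1662  0.0945] head -38.7 tilt [ 0.001 -0.001 -1.   ] open 0.0493
N 10
{"translation": [-0.51, -0.73, -0.0], "angular": [0, 0, -0.55], "gripper": 0.4}
{"translation": [-0.46, -0.76, -0.0], "angular": [0, 0, -0.55], "gripper": 0.4}
{"translation": [-0.4, -0.8, -0.0], "angular": [0, 0, -0.55], "gripper": 0.4}
{"translation": [-0.34, -0.83, -0.0], "angular": [0, 0, -0.55], "gripper": 0.4}
{"translation": [-0.27, -0.85, -0.0], "angular": [0, 0, -0.55], "gripper": 0.4}
{"translation": [-0.21, -0.87, -0.0], "angular": [0, 0, -0.55], "gripper": 0.4}
{"translation": [-0.14, -0.88, -0.0], "angular": [0, 0, -0.55], "gripper": 0.4}
{"translation": [-0.07, -0.89, -0.0], "angular": [0, 0, -0.55], "gripper": 0.4}
{"translation": [-0.0, -0.89, -0.0], "angular": [0, 0, -0.55], "gripper": 0.4}
{"translation": [0.07, -0.89, -0.0], "angular": [0, 0, -0.55], "gripper": 0.4}
```

Call:
{"fn": "drive_tool", "kwargs": {
  "steps": [
    {"translation": [-0.51, -0.73, 0], "angular": [0, 0, -0.55], "gripper": 0.4},
    {"translation": [-0.46, -0.76, 0], "angular": [0, 0, -0.55], "gripper": 0.4},
    {"translation": [-0.4, -0.8, 0], "angular": [0, 0, -0.55], "gripper": 0.4},
    {"translation": [-0.34, -0.83, 0], "angular": [0, 0, -0.55], "gripper": 0.4},
    {"translation": [-0.27, -0.85, 0], "angular": [0, 0, -0.55], "gripper": 0.4}
  ]
}}

```text
t: 6.2
tool_pos: [0.4582, 0.0133, 0.0924]
tool_rot: [-3.109, 0.452, 0.002]
contact_force: [0.1, 0.3, -2.5]
opening: 0.0488
grip_force: 52.9
```

Call:
{"fn": "drive_tool", "kwargs": {
  "steps": [
    {"translation": [-0.21, -0.87, 0], "angular": [0, 0, -0.55], "gripper": 0.4},
    {"translation": [-0.14, -0.88, 0], "angular": [0, 0, -0.55], "gripper": 0.4},
    {"translation": [-0.07, -0.89, 0], "angular": [0, 0, -0.55], "gripper": 0.4},
    {"translation": [0, -0.89, 0], "angular": [0, 0, -0.55], "gripper": 0.4},
    {"translation": [0.07, -0.89, 0], "angular": [0, 0, -0.55], "gripper": 0.4},
    {"translation": [0, 0, 0], "angular": [0, 0, 0], "gripper": 0.4},
    {"translation": [0, 0, 0], "angular": [0, 0, 0], "gripper": 0.4}
  ]
}}

```text
t: 7.08
tool_pos: [0.4687, 0.1898, 0.0925]
tool_rot: [3.137, 0.145, -0.002]
contact_force: [-0.4, -0.1, -3.1]
opening: 0.049
grip_force: 53.0
```

```bash
python3 - <<'E'
from h import *
a=ctrl.get_image('wrist'); save(a,'w5.png')
import pickle; pickle.dump(a,open('w5.pkl','wb'))
plan(.4697,.1896,-.017,5.3,.4)
E
```

```text
t 7.12 pos [0.4689 0.1895 0.0927] head 5.3 tilt [-0.001 -0.001 -1.   ] open 0.0489
N 3
{"translation": [0.01, -0.0, 0.91], "angular": [0, 0, -0.0], "gripper": 0.4}
{"translation": [0.01, -0.0, 0.91], "angular": [0, 0, -0.0], "gripper": 0.4}
{"translation": [0.01, -0.0, 0.91], "angular": [0, 0, -0.0], "gripper": 0.4}
```

View pics/w5.png

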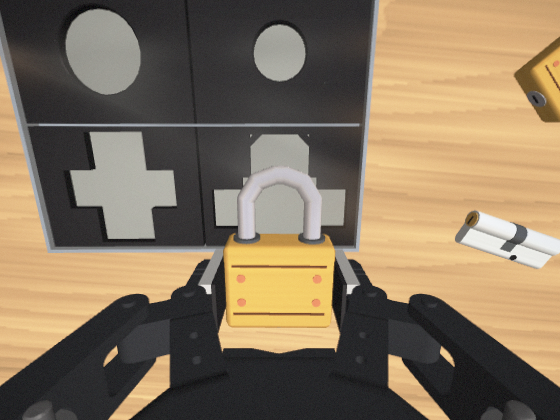

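The padlock is held square over the padlock recess, with the cross at (123,185), small well at (279,52) and large well at (103,51). I'll check the nest positions against this view before lowering.

```bash
python3 - <<'E'
from h import *
import pickle
a=pickle.load(open('w5.pkl','rb')); g=cv2.cvtColor(a['color'],cv2.COLOR_RGB2GRAY)
for n,b in dict(rim=(55,3,150,100),cam=(245,15,315,90),euro=(60,128,190,243)).items(): rect(a,big(g>110,b),.008,n)
for n,uv,z in [('padtop narrow L',(250,150),.016),('R',(309,150),.016),('notch L',(214,205),.016),('R',(346,205),.016),('top end',(279,134),.016),('body L',(224,280),.138),('body R',(334,280),.138),('shackle tip',(280,168),.132),('body front',(280,238),.138),('back',(280,326),.138)]: print(n,(ray(a,[uv],z)[0]*1000).round(1))
E
```

```text
rim 4949 mean [576.  331.7] rect [575.1 331.6] [56.1 54.4] 13.1
cam 2283 mean [587.8 201.2] rect [587.4 201. ] [38.2 37.6] 73.8
euro 7196 mean [475.  322.1] rect [473.3 321.7] [90.9 84.9] 5.4
padtop narrow L [515.3 217.6  16. ]
R [519.6 171.2  16. ]
notch L [467.5 244.4  16. ]
R [477.7 135.   16. ]
top end [529.6 195.9  16. ]
body L [469.6 214.9 138. ]
body R [474.1 166.6 138. ]
shackle tip [520.3 194.9 132. ]
body front [491.6 192.2 138. ]
back [448.2 188.1 138. ]
```

Call:
{"fn": "drive_tool", "kwargs": {
  "steps": [
    {"translation": [0.01, 0, 0.7], "angular": [0, 0, 0], "gripper": 0.4},
    {"translation": [0.01, 0, 0.7], "angular": [0, 0, 0], "gripper": 0.4},
    {"translation": [0, 0, 0.6], "angular": [0, 0, 0], "gripper": 0.4},
    {"translation": [0, 0, 0.4], "angular": [0, 0, 0], "gripper": 0.4},
    {"translation": [0, 0, 0.2], "angular": [0, 0, 0], "gripper": 0.4},
    {"translation": [0, 0, 0.12], "angular": [0, 0, 0], "gripper": 0.4},
    {"translation": [0, 0, 0], "angular": [0, 0, 0], "gripper": 0.4}
  ]
}}

```text
t: 8.0
tool_pos: [0.4705, 0.1903, -0.0151]
tool_rot: [-3.138, -0.146, -0.001]
contact_force: [-0.3, -0.2, -2.2]
opening: 0.0491
grip_force: 53.0
```

Call:
{"fn": "drive_tool", "kwargs": {
  "steps": [
    {"translation": [0, 0, 0.06], "angular": [0, 0, 0], "gripper": 0.4},
    {"translation": [0, 0, 0], "angular": [0, 0, 0], "gripper": 0.6},
    {"translation": [0, 0, 0], "angular": [0, 0, 0], "gripper": 0.7},
    {"translation": [0, 0, 0], "angular": [0, 0, 0], "gripper": 0.72},
    {"translation": [0, 0, 0], "angular": [0, 0, 0], "gripper": 0.72},
    {"translation": [0, 0, -0.7], "angular": [0, 0, 0], "gripper": 0.72},
    {"translation": [0, 0, -0.9], "angular": [0, 0, 0], "gripper": 0.72},
    {"translation": [0, 0, -0.9], "angular": [0, 0, 0], "gripper": 0.72}
  ]
}}

```text
t: 9.0
tool_pos: [0.4699, 0.1902, 0.083]
tool_rot: [3.138, 0.146, -0.001]
contact_force: [0.4, -0.2, -0.1]
opening: 0.0614
grip_force: 0.0
```

```bash
python3 - <<'E'
from h import *
a=ctrl.get_image('wrist'); save(a,'w6.png'); W=world(a)
print(np.nanmedian(W[285:300,270:290].reshape(-1,3),0))
plan(.4575,-.0165,.03,76.5,.8)
E
```

```text
[ 0.38777034  0.18252705 -0.00084842]
t 9.05 pos [0.4735 0.1912 0.0888] head 5.3 tilt [ 0.008  0.002 -1.   ] open 0.0617
N 10
{"translation": [-0.09, 0.51, 0.15], "angular": [0, 0, -0.89], "gripper": 0.8}
{"translation": [-0.15, 0.5, 0.15], "angular": [0, 0, -0.89], "gripper": 0.8}
{"translation": [-0.21, 0.48, 0.15], "angular": [0, 0, -0.89], "gripper": 0.8}
{"translation": [-0.27, 0.45, 0.15], "angular": [0, 0, -0.89], "gripper": 0.8}
{"translation": [-0.32, 0.41, 0.15], "angular": [0, 0, -0.89], "gripper": 0.8}
{"translation": [-0.37, 0.37, 0.15], "angular": [0, 0, -0.89], "gripper": 0.8}
{"translation": [-0.41, 0.32, 0.15], "angular": [0, 0, -0.89], "gripper": 0.8}
{"translation": [-0.45, 0.26, 0.15], "angular": [0, 0, -0.89], "gripper": 0.8}
{"translation": [-0.48, 0.21, 0.15], "angular": [0, 0, -0.89], "gripper": 0.8}
{"translation": [-0.5, 0.15, 0.15], "angular": [0, 0, -0.89], "gripper": 0.8}
```

View pics/w6.png

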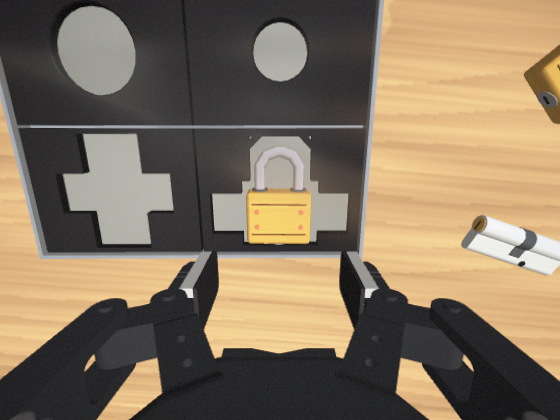

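The padlock sits in its recess. On to the euro: I'll hover over it and measure.

Call:
{"fn": "drive_tool", "kwargs": {
  "steps": [
    {"translation": [-0.09, 0.51, 0], "angular": [0, 0, -0.89], "gripper": 0.8},
    {"translation": [-0.15, 0.5, 0], "angular": [0, 0, -0.89], "gripper": 0.8},
    {"translation": [-0.21, 0.48, 0], "angular": [0, 0, -0.89], "gripper": 0.8},
    {"translation": [-0.27, 0.45, 0], "angular": [0, 0, -0.89], "gripper": 0.8},
    {"translation": [-0.32, 0.41, 0], "angular": [0, 0, -0.89], "gripper": 0.8}
  ]
}}

```text
t: 9.68
tool_pos: [0.4622, 0.0856, 0.082]
tool_rot: [2.941, 1.104, 0.0]
contact_force: [-0.3, 0.6, -0.0]
opening: 0.0682
grip_force: 0.0
```

Call:
{"fn": "drive_tool", "kwargs": {
  "steps": [
    {"translation": [-0.37, 0.37, 0], "angular": [0, 0, -0.89], "gripper": 0.8},
    {"translation": [-0.41, 0.32, 0], "angular": [0, 0, -0.89], "gripper": 0.8},
    {"translation": [-0.45, 0.26, 0], "angular": [0, 0, -0.89], "gripper": 0.8},
    {"translation": [-0.48, 0.21, 0], "angular": [0, 0, -0.89], "gripper": 0.8},
    {"translation": [-0.5, 0.15, 0], "angular": [0, 0, -0.89], "gripper": 0.8},
    {"translation": [0, 0, 0], "angular": [0, 0, 0], "gripper": 0.8},
    {"translation": [0, 0, 0], "angular": [0, 0, 0], "gripper": 0.8}
  ]
}}

```text
t: 10.55
tool_pos: [0.4547, -0.0174, 0.082]
tool_rot: [-2.468, -1.943, -0.0]
contact_force: [-0.2, 0.9, -0.7]
opening: 0.0683
grip_force: 0.0
```

```bash
python3 - <<'E'
from h import *
import pickle
a=ctrl.get_image('wrist'); save(a,'w7.png'); pickle.dump(a,open('w7.pkl','wb')); W=world(a)
P=W.reshape(-1,3); k=(P[:,2]>.006)&(P[:,2]<.022)&(np.hypot(P[:,0]-.4575,P[:,1]+.0165)<.055)
r=cv2.minAreaRect((P[k,:2]*1000).astype(np.float32)); print(k.sum(),r,P[k].mean(0))
plan(.4575,-.0165,-.026,76.5,.8)
E
```

```text
3705 ((456.34759521484375, -14.427879333496094), (80.8232192993164, 32.26371765136719), 76.51681518554688) [ 0.4569117  -0.01249857  0.01208434]
t 10.6 pos [ 0.4547 -0.0173  0.082 ] head 76.5 tilt [-0.  0. -1.] open 0.0679
N 3
{"translation": [0.01, 0.02, 0.9], "angular": [0, 0, -0.0], "gripper": 0.8}
{"translation": [0.01, 0.02, 0.9], "angular": [0, 0, -0.0], "gripper": 0.8}
{"translation": [0.01, 0.02, 0.9], "angular": [0, 0, -0.0], "gripper": 0.8}
```

View pics/w7.png

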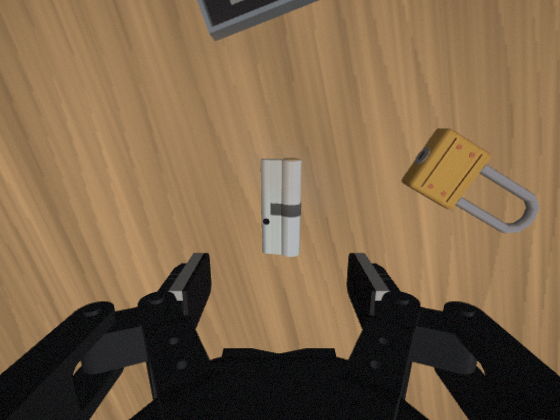

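The euro is centred between the fingers at (281,207), aligned, and about 3 mm ahead of the tool. Going down to grip.

Call:
{"fn": "drive_tool", "kwargs": {
  "steps": [
    {"translation": [0.04, 0.02, 0.7], "angular": [0, 0, 0], "gripper": 0.75},
    {"translation": [0.04, 0.01, 0.8], "angular": [0, 0, 0], "gripper": 0.75},
    {"translation": [0, 0, 0.7], "angular": [0, 0, 0], "gripper": 0.7},
    {"translation": [0, 0, 0.37], "angular": [0, 0, 0], "gripper": 0.6},
    {"translation": [0, 0, 0], "angular": [0, 0, 0], "gripper": 0.5},
    {"translation": [0, 0, 0], "angular": [0, 0, 0], "gripper": 0.25},
    {"translation": [0, 0, 0], "angular": [0, 0, 0], "gripper": 0.25},
    {"translation": [0, 0, 0], "angular": [0, 0, 0], "gripper": 0.25}
  ]
}}

```text
t: 11.6
tool_pos: [0.4576, -0.0151, -0.0196]
tool_rot: [2.466, 1.944, 0.003]
contact_force: [0.1, 0.2, 1.6]
opening: 0.0302
grip_force: 49.9
```

Call:
{"fn": "drive_tool", "kwargs": {
  "steps": [
    {"translation": [0, 0, -0.5], "angular": [0, 0, 0], "gripper": 0.25},
    {"translation": [0, 0, -0.8], "angular": [0, 0, 0], "gripper": 0.25},
    {"translation": [0, 0, -0.8], "angular": [0, 0, 0], "gripper": 0.25},
    {"translation": [0, 0, -0.4], "angular": [0, 0, 0], "gripper": 0.25}
  ]
}}

```text
t: 12.1
tool_pos: [0.4574, -0.0152, 0.0811]
tool_rot: [2.465, 1.944, 0.003]
contact_force: [0.5, -0.6, -2.1]
opening: 0.0304
grip_force: 50.0
```

```bash
python3 - <<'E'
from h import *
plan(.4744,.3214,.085,5.3,.25)
E
```

```text
t 12.1 pos [ 0.4574 -0.0152  0.0811] head 76.5 tilt [ 0.003 -0.001 -1.   ] open 0.0304
N 10
{"translation": [0.83, -0.15, -0.01], "angular": [0, 0, 0.89], "gripper": 0.25}
{"translation": [0.8, -0.26, -0.01], "angular": [0, 0, 0.89], "gripper": 0.25}
{"translation": [0.76, -0.35, -0.01], "angular": [0, 0, 0.89], "gripper": 0.25}
{"translation": [0.71, -0.45, -0.01], "angular": [0, 0, 0.89], "gripper": 0.25}
{"translation": [0.65, -0.53, -0.01], "angular": [0, 0, 0.89], "gripper": 0.25}
{"translation": [0.58, -0.61, -0.01], "angular": [0, 0, 0.89], "gripper": 0.25}
{"translation": [0.5, -0.68, -0.01], "angular": [0, 0, 0.89], "gripper": 0.25}
{"translation": [0.42, -0.73, -0.01], "angular": [0, 0, 0.89], "gripper": 0.25}
{"translation": [0.32, -0.78, -0.01], "angular": [0, 0, 0.89], "gripper": 0.25}
{"translation": [0.22, -0.81, -0.01], "angular": [0, 0, 0.89], "gripper": 0.25}
```

Call:
{"fn": "drive_tool", "kwargs": {
  "steps": [
    {"translation": [0.83, -0.15, 0], "angular": [0, 0, 0.89], "gripper": 0.25},
    {"translation": [0.8, -0.26, 0], "angular": [0, 0, 0.89], "gripper": 0.25},
    {"translation": [0.76, -0.35, 0], "angular": [0, 0, 0.89], "gripper": 0.25},
    {"translation": [0.71, -0.45, 0], "angular": [0, 0, 0.89], "gripper": 0.25},
    {"translation": [0.65, -0.53, 0], "angular": [0, 0, 0.89], "gripper": 0.25}
  ]
}}

```text
t: 12.72
tool_pos: [0.464, 0.1537, 0.0783]
tool_rot: [-2.945, -1.092, 0.003]
contact_force: [-0.3, 0.3, -1.2]
opening: 0.0303
grip_force: 50.0
```

Call:
{"fn": "drive_tool", "kwargs": {
  "steps": [
    {"translation": [0.58, -0.61, 0], "angular": [0, 0, 0.89], "gripper": 0.25},
    {"translation": [0.5, -0.68, 0], "angular": [0, 0, 0.89], "gripper": 0.25},
    {"translation": [0.42, -0.73, 0], "angular": [0, 0, 0.89], "gripper": 0.25},
    {"translation": [0.32, -0.78, 0], "angular": [0, 0, 0.89], "gripper": 0.25},
    {"translation": [0.22, -0.81, 0], "angular": [0, 0, 0.89], "gripper": 0.25},
    {"translation": [0, 0, 0], "angular": [0, 0, 0], "gripper": 0.25},
    {"translation": [0, 0, 0], "angular": [0, 0, 0], "gripper": 0.25}
  ]
}}

```text
t: 13.6
tool_pos: [0.4724, 0.3203, 0.0783]
tool_rot: [3.137, 0.147, -0.003]
contact_force: [-0.9, 0.8, -2.1]
opening: 0.0302
grip_force: 50.1
```

```bash
python3 - <<'E'
from h import *
a=ctrl.get_image('wrist'); save(a,'w8.png'); W=world(a)
P=W.reshape(-1,3); k=(P[:,2]>.1)&(P[:,2]<.125)&(a['color'].reshape(-1,3).min(1)>130)
r=cv2.minAreaRect((P[k,:2]*1000).astype(np.float32)); print(k.sum(),r,P[k].mean(0))
plan(.4744,.3214,-.0115,5.3,.25)
E
```

```text
8950 ((471.1018371582031, 321.0042724609375), (81.35054016113281, 43.56298065185547), 6.641578674316406) [0.47590143 0.32173677 0.11009625]
t 13.65 pos [0.4725 0.3201 0.0785] head 5.3 tilt [-0.001 -0.001 -1.   ] open 0.0306
N 3
{"translation": [0.02, -0.01, 0.75], "angular": [0, 0, 0.0], "gripper": 0.25}
{"translation": [0.02, -0.01, 0.75], "angular": [0, 0, 0.0], "gripper": 0.25}
{"translation": [0.02, -0.01, 0.75], "angular": [0, 0, 0.0], "gripper": 0.25}
```

View pics/w8.png

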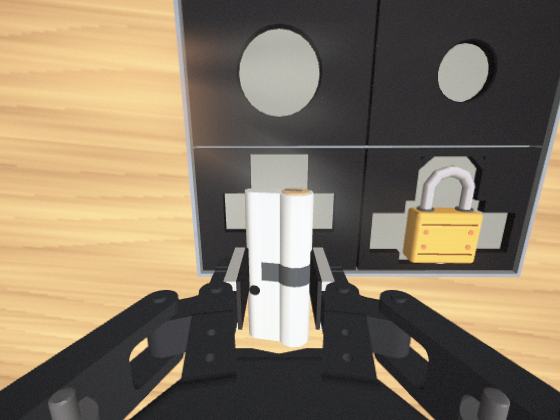

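The euro is held level over the cross recess. Lowering.

Call:
{"fn": "drive_tool", "kwargs": {
  "steps": [
    {"translation": [0.05, -0.03, 0.7], "angular": [0, 0, 0], "gripper": 0.25},
    {"translation": [0, 0, 0.7], "angular": [0, 0, 0], "gripper": 0.25},
    {"translation": [0, 0, 0.4], "angular": [0, 0, 0], "gripper": 0.25},
    {"translation": [0, 0, 0.25], "angular": [0, 0, 0], "gripper": 0.25},
    {"translation": [0, 0, 0.15], "angular": [0, 0, 0], "gripper": 0.25},
    {"translation": [0, 0, 0.06], "angular": [0, 0, 0], "gripper": 0.25},
    {"translation": [0, 0, 0], "angular": [0, 0, 0], "gripper": 0.25}
  ]
}}

```text
t: 14.52
tool_pos: [0.4753, 0.3226, -0.0106]
tool_rot: [-3.138, -0.146, -0.001]
contact_force: [-0.1, -0.3, -2.9]
opening: 0.0303
grip_force: 50.2
```

Call:
{"fn": "drive_tool", "kwargs": {
  "steps": [
    {"translation": [0, 0, 0.03], "angular": [0, 0, 0], "gripper": 0.25},
    {"translation": [0, 0, 0], "angular": [0, 0, 0], "gripper": 0.5},
    {"translation": [0, 0, 0], "angular": [0, 0, 0], "gripper": 0.55},
    {"translation": [0, 0, 0], "angular": [0, 0, 0], "gripper": 0.55},
    {"translation": [0, 0, -0.6], "angular": [0, 0, 0], "gripper": 0.55},
    {"translation": [0, 0, -0.9], "angular": [0, 0, 0], "gripper": 0.55},
    {"translation": [0, 0, -0.9], "angular": [0, 0, 0], "gripper": 0.55},
    {"translation": [0, 0, -0.5], "angular": [0, 0, 0], "gripper": 0.55}
  ]
}}

```text
t: 15.52
tool_pos: [0.476, 0.3229, 0.1063]
tool_rot: [-3.137, -0.146, -0.005]
contact_force: [0.4, 0.8, -0.4]
opening: 0.0469
grip_force: 0.0
```

```bash
python3 - <<'E'
from h import *
a=ctrl.get_image('wrist'); save(a,'w9.png'); W=world(a)
P=W.reshape(-1,3); k=(P[:,2]>.006)&(P[:,2]<.04)&(a['color'].reshape(-1,3).min(1)>165)&(np.hypot(P[:,0]-.4744,P[:,1]-.3214)<.05)
r=cv2.minAreaRect((P[k,:2]*1000).astype(np.float32)); print(k.sum(),r,P[k].mean(0),np.percentile(P[k,2],[50,95]))
plan(.4175,-.334,.12,-30,.7)
E
```

```text
5275 ((472.89813232421875, 320.9349060058594), (89.7368392944336, 87.19424438476562), 4.8204498291015625) [0.47606797 0.32148114 0.01409347] [0.01639043 0.02382592]
t 15.57 pos [0.4771 0.3235 0.1085] head 5.3 tilt [ 0.006  0.003 -1.   ] open 0.047
N 18
{"translation": [-0.17, 0.9, -0.02], "angular": [0, 0, 0.25], "gripper": 0.7}
{"translation": [-0.14, 0.91, -0.02], "angular": [0, 0, 0.25], "gripper": 0.7}
{"translation": [-0.11, 0.91, -0.02], "angular": [0, 0, 0.25], "gripper": 0.7}
{"translation": [-0.07, 0.91, -0.02], "angular": [0, 0, 0.25], "gripper": 0.7}
{"translation": [-0.04, 0.92, -0.02], "angular": [0, 0, 0.25], "gripper": 0.7}
{"translation": [-0.01, 0.92, -0.02], "angular": [0, 0, 0.25], "gripper": 0.7}
{"translation": [0.02, 0.92, -0.02], "angular": [0, 0, 0.25], "gripper": 0.7}
{"translation": [0.05, 0.92, -0.02], "angular": [0, 0, 0.25], "gripper": 0.7}
{"translation": [0.08, 0.91, -0.02], "angular": [0, 0, 0.25], "gripper": 0.7}
{"translation": [0.11, 0.91, -0.02], "angular": [0, 0, 0.25], "gripper": 0.7}
{"translation": [0.15, 0.91, -0.02], "angular": [0, 0, 0.25], "gripper": 0.7}
{"translation": [0.18, 0.9, -0.02], "angular": [0, 0, 0.25], "gripper": 0.7}
{"translation": [0.21, 0.89, -0.02], "angular": [0, 0, 0.25], "gripper": 0.7}
{"translation": [0.24, 0.89, -0.02], "angular": [0, 0, 0.25], "gripper": 0.7}
{"translation": [0.27, 0.88, -0.02], "angular": [0, 0, 0.25], "gripper": 0.7}
{"translation": [0.3, 0.87, -0.02], "angular": [0, 0, 0.25], "gripper": 0.7}
{"translation": [0.33, 0.86, -0.02], "angular": [0, 0, 0.25], "gripper": 0.7}
{"translation": [0.36, 0.84, -0.02], "angular": [0, 0, 0.25], "gripper": 0.7}
```

View pics/w9.png

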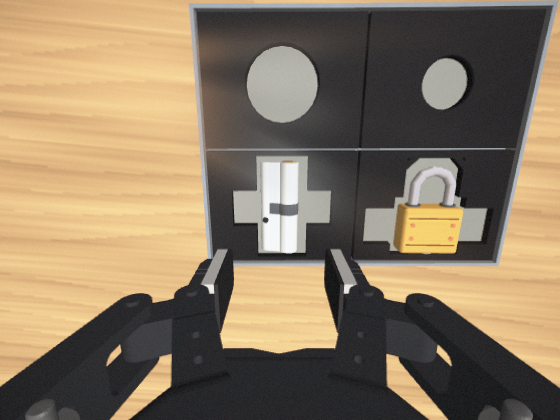

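The euro lies in the cross recess. Now the night-latch cylinder: heading doesn't matter, so I'll keep the current one.

Call:
{"fn": "drive_tool", "kwargs": {
  "steps": [
    {"translation": [-0.17, 0.9, 0], "angular": [0, 0, 0], "gripper": 0.7},
    {"translation": [-0.17, 0.9, 0], "angular": [0, 0, 0], "gripper": 0.7},
    {"translation": [-0.17, 0.9, 0], "angular": [0, 0, 0], "gripper": 0.7},
    {"translation": [-0.17, 0.9, 0], "angular": [0, 0, 0], "gripper": 0.7},
    {"translation": [-0.17, 0.9, 0], "angular": [0, 0, 0], "gripper": 0.7},
    {"translation": [-0.17, 0.9, 0], "angular": [0, 0, 0], "gripper": 0.7},
    {"translation": [-0.17, 0.9, 0], "angular": [0, 0, 0], "gripper": 0.7},
    {"translation": [-0.17, 0.9, 0], "angular": [0, 0, 0], "gripper": 0.7}
  ]
}}

```text
t: 16.58
tool_pos: [0.4465, 0.0295, 0.1025]
tool_rot: [-3.138, -0.146, 0.003]
contact_force: [0.9, -0.6, 0.2]
opening: 0.06
grip_force: 0.0
```

Call:
{"fn": "drive_tool", "kwargs": {
  "steps": [
    {"translation": [-0.17, 0.9, 0], "angular": [0, 0, 0], "gripper": 0.7},
    {"translation": [-0.17, 0.9, 0], "angular": [0, 0, 0], "gripper": 0.7},
    {"translation": [-0.17, 0.9, 0], "angular": [0, 0, 0], "gripper": 0.7},
    {"translation": [-0.17, 0.9, 0], "angular": [0, 0, 0], "gripper": 0.7},
    {"translation": [-0.17, 0.9, 0], "angular": [0, 0, 0], "gripper": 0.7},
    {"translation": [-0.17, 0.9, 0], "angular": [0, 0, 0], "gripper": 0.7},
    {"translation": [-0.17, 0.9, 0], "angular": [0, 0, 0], "gripper": 0.7},
    {"translation": [-0.17, 0.9, 0], "angular": [0, 0, 0], "gripper": 0.7}
  ]
}}

```text
t: 17.58
tool_pos: [0.4192, -0.262, 0.1024]
tool_rot: [-3.137, -0.145, 0.002]
contact_force: [0.3, 0.4, -0.4]
opening: 0.0598
grip_force: 0.0
```

Call:
{"fn": "drive_tool", "kwargs": {
  "steps": [
    {"translation": [-0.17, 0.9, 0], "angular": [0, 0, 0], "gripper": 0.7},
    {"translation": [-0.17, 0.9, 0], "angular": [0, 0, 0], "gripper": 0.7},
    {"translation": [0, 0, 0], "angular": [0, 0, 0], "gripper": 0.7},
    {"translation": [0, 0, 0], "angular": [0, 0, 0], "gripper": 0.7}
  ]
}}

```text
t: 18.08
tool_pos: [0.4126, -0.3333, 0.1026]
tool_rot: [-3.136, -0.145, 0.002]
contact_force: [0.3, -0.3, -0.2]
opening: 0.0597
grip_force: 0.0
```

```bash
python3 - <<'E'
from h import *
import pickle
a=ctrl.get_image('wrist'); save(a,'w10.png'); pickle.dump(a,open('w10.pkl','wb')); W=world(a); P=W.reshape(-1,3)
near=np.hypot(P[:,0]-.418,P[:,1]+.335)<.035
for lo,hi in [(.003,.009),(.027,.037),(.05,.068)]:
    k=near&(P[:,2]>lo)&(P[:,2]<hi); c,r=cv2.minEnclosingCircle((P[k,:2]*1000).astype(np.float32)) if k.sum() else (None,0); print(lo,k.sum(),P[k].mean(0).round(4),c,r)
plan(.4175,-.335,-.015,5.3,.7)
E
```

```text
0.003 514 [ 0.4262 -0.3334  0.0043] (417.8077697753906, -334.5882873535156) 20.709012985229492
0.027 919 [ 0.4188 -0.3344  0.0314] (417.6234130859375, -334.5372619628906) 14.970409393310547
0.05 59 [ 0.4181 -0.3345  0.0571] (417.6777648925781, -334.64312744140625) 4.453538417816162
t 18.12 pos [ 0.4128 -0.333   0.1027] head 5.4 tilt [-0.001  0.002 -1.   ] open 0.0598
N 4
{"translation": [0.03, 0.01, 0.74], "angular": [0, 0, 0.0], "gripper": 0.7}
{"translation": [0.03, 0.01, 0.74], "angular": [0, 0, 0.0], "gripper": 0.7}
{"translation": [0.03, 0.01, 0.74], "angular": [0, 0, 0.0], "gripper": 0.7}
{"translation": [0.03, 0.01, 0.74], "angular": [0, 0, 0.0], "gripper": 0.7}
```

Call:
{"fn": "drive_tool", "kwargs": {
  "steps": [
    {"translation": [0.12, 0.05, 0.4], "angular": [0, 0, 0], "gripper": 0.7},
    {"translation": [0, 0, 0.8], "angular": [0, 0, 0], "gripper": 0.7},
    {"translation": [0, 0, 0.8], "angular": [0, 0, 0], "gripper": 0.7},
    {"translation": [0, 0, 0.6], "angular": [0, 0, 0], "gripper": 0.65},
    {"translation": [0, 0, 0.29], "angular": [0, 0, 0], "gripper": 0.6},
    {"translation": [0, 0, 0], "angular": [0, 0, 0], "gripper": 0.5},
    {"translation": [0, 0, 0], "angular": [0, 0, 0], "gripper": 0.2},
    {"translation": [0, 0, 0], "angular": [0, 0, 0], "gripper": 0.2}
  ],
  "force": 40
}}

```text
t: 19.12
tool_pos: [0.4187, -0.3362, -0.011]
tool_rot: [3.137, 0.146, 0.002]
contact_force: [0.5, -0.9, 2.2]
opening: 0.0285
grip_force: 40.0
```

Call:
{"fn": "drive_tool", "kwargs": {
  "steps": [
    {"translation": [0, 0, 0], "angular": [0, 0, 0], "gripper": 0.2},
    {"translation": [0, 0, 0], "angular": [0, 0, 0], "gripper": 0.2}
  ]
}}

```text
t: 19.38
tool_pos: [0.4187, -0.3362, -0.011]
tool_rot: [3.137, 0.146, 0.002]
contact_force: [0.7, 1.0, 2.7]
opening: 0.0288
grip_force: 39.9
```

Call:
{"fn": "drive_tool", "kwargs": {
  "steps": [
    {"translation": [0, 0, -0.5], "angular": [0, 0, 0], "gripper": 0.2},
    {"translation": [0, 0, -0.8], "angular": [0, 0, 0], "gripper": 0.2},
    {"translation": [0, 0, -0.8], "angular": [0, 0, 0], "gripper": 0.2},
    {"translation": [0.3, -0.9, -0.6], "angular": [0, 0, 0], "gripper": 0.2},
    {"translation": [0.3, -0.9, 0], "angular": [0, 0, 0], "gripper": 0.2},
    {"translation": [0.3, -0.9, 0], "angular": [0, 0, 0], "gripper": 0.2},
    {"translation": [0.3, -0.9, 0], "angular": [0, 0, 0], "gripper": 0.2},
    {"translation": [0.3, -0.9, 0], "angular": [0, 0, 0], "gripper": 0.2}
  ]
}}

```text
t: 20.38
tool_pos: [0.4608, -0.1496, 0.0956]
tool_rot: [-3.138, -0.145, 0.001]
contact_force: [0.9, -0.0, -2.4]
opening: 0.0286
grip_force: 40.0
```

Call:
{"fn": "drive_tool", "kwargs": {
  "steps": [
    {"translation": [0.3, -0.9, 0], "angular": [0, 0, 0], "gripper": 0.2},
    {"translation": [0.3, -0.9, 0], "angular": [0, 0, 0], "gripper": 0.2},
    {"translation": [0.3, -0.9, 0], "angular": [0, 0, 0], "gripper": 0.2},
    {"translation": [0.3, -0.9, 0], "angular": [0, 0, 0], "gripper": 0.2},
    {"translation": [0.3, -0.9, 0], "angular": [0, 0, 0], "gripper": 0.2},
    {"translation": [0.3, -0.9, 0], "angular": [0, 0, 0], "gripper": 0.2},
    {"translation": [0.3, -0.9, 0], "angular": [0, 0, 0], "gripper": 0.2},
    {"translation": [0.3, -0.9, 0], "angular": [0, 0, 0], "gripper": 0.2}
  ]
}}

```text
t: 21.38
tool_pos: [0.5296, 0.1459, 0.0955]
tool_rot: [3.138, 0.146, -0.002]
contact_force: [0.3, -0.8, -1.7]
opening: 0.0284
grip_force: 40.0
```

Call:
{"fn": "drive_tool", "kwargs": {
  "steps": [
    {"translation": [0.3, -0.9, 0], "angular": [0, 0, 0], "gripper": 0.2},
    {"translation": [0.3, -0.9, 0], "angular": [0, 0, 0], "gripper": 0.2},
    {"translation": [0.3, -0.9, 0], "angular": [0, 0, 0], "gripper": 0.2},
    {"translation": [0.3, -0.9, 0], "angular": [0, 0, 0], "gripper": 0.2},
    {"translation": [0.3, -0.9, 0], "angular": [0, 0, 0], "gripper": 0.2},
    {"translation": [0, 0, 0], "angular": [0, 0, 0], "gripper": 0.2},
    {"translation": [0, 0, 0], "angular": [0, 0, 0], "gripper": 0.2}
  ]
}}

```text
t: 22.25
tool_pos: [0.5724, 0.3289, 0.0953]
tool_rot: [3.137, 0.146, -0.002]
contact_force: [-0.7, 0.2, -2.0]
opening: 0.0284
grip_force: 40.0
```

```bash
python3 - <<'E'
from h import *
import pickle
a=ctrl.get_image('wrist'); save(a,'w11.png'); pickle.dump(a,open('w11.pkl','wb')); W=world(a); P=W.reshape(-1,3)
o=ctrl.get_obs(); p=o['tool_pos']
near=np.hypot(P[:,0]-p[0],P[:,1]-p[1])<.03
zb=p[2]+.011
k=near&(P[:,2]>zb+.05)&(P[:,2]<zb+.066); print('tail',k.sum(),P[k].mean(0).round(4) if k.sum() else '')
plan(.576,.331,-.002,5.3,.2)
E
```

```text
tail 2210 [0.581  0.3275 0.165 ]
t 22.3 pos [0.5726 0.3285 0.0954] head 5.3 tilt [-0.001 -0.001 -1.   ] open 0.0286
N 3
{"translation": [0.03, -0.02, 0.81], "angular": [0, 0, -0.0], "gripper": 0.2}
{"translation": [0.03, -0.02, 0.81], "angular": [0, 0, -0.0], "gripper": 0.2}
{"translation": [0.03, -0.02, 0.81], "angular": [0, 0, -0.0], "gripper": 0.2}
```

Call:
{"fn": "drive_tool", "kwargs": {
  "steps": [
    {"translation": [0.09, -0.05, 0.5], "angular": [0, 0, 0], "gripper": 0.2},
    {"translation": [0, 0, 0.7], "angular": [0, 0, 0], "gripper": 0.2},
    {"translation": [0, 0, 0.5], "angular": [0, 0, 0], "gripper": 0.2},
    {"translation": [0, 0, 0.35], "angular": [0, 0, 0], "gripper": 0.2},
    {"translation": [0, 0, 0.25], "angular": [0, 0, 0], "gripper": 0.2},
    {"translation": [0, 0, 0.14], "angular": [0, 0, 0], "gripper": 0.2},
    {"translation": [0, 0, 0], "angular": [0, 0, 0], "gripper": 0.2}
  ]
}}

```text
t: 23.18
tool_pos: [0.5766, 0.3319, -0.0014]
tool_rot: [-3.138, -0.146, -0.0]
contact_force: [0.0, -0.4, -2.3]
opening: 0.0288
grip_force: 40.0
```

Call:
{"fn": "drive_tool", "kwargs": {
  "steps": [
    {"translation": [0, 0, 0.04], "angular": [0, 0, 0], "gripper": 0.2},
    {"translation": [0, 0, 0], "angular": [0, 0, 0], "gripper": 0.4},
    {"translation": [0, 0, 0], "angular": [0, 0, 0], "gripper": 0.6},
    {"translation": [0, 0, 0], "angular": [0, 0, 0], "gripper": 0.6},
    {"translation": [0, 0, -0.6], "angular": [0, 0, 0], "gripper": 0.6},
    {"translation": [0, 0, -0.9], "angular": [0, 0, 0], "gripper": 0.6},
    {"translation": [0, 0, -0.9], "angular": [0, 0, 0], "gripper": 0.6},
    {"translation": [0, 0, -0.3], "angular": [0, 0, 0], "gripper": 0.6}
  ]
}}

```text
t: 24.18
tool_pos: [0.5782, 0.3326, 0.1084]
tool_rot: [-3.136, -0.146, -0.008]
contact_force: [-0.2, -0.3, -0.6]
opening: 0.0514
grip_force: 0.0
```

```bash
python3 - <<'E'
from h import *
a=ctrl.get_image('wrist'); W=world(a); P=W.reshape(-1,3)
near=np.hypot(P[:,0]-.576,P[:,1]-.331)<.03
for lo,hi in [(.034,.045),(.055,.075)]:
    k=near&(P[:,2]>lo)&(P[:,2]<hi); print(lo,k.sum(),P[k].mean(0).round(4),cv2.minEnclosingCircle((P[k,:2]*1000).astype(np.float32)) if k.sum() else '')
import pickle
t=pickle.load(open('top0.pkl','rb')); w=pickle.load(open('w1.pkl','rb'))
# cam lock plate direction
for im,b in ((t,(343,180,368,204)),(w,(178,35,212,86))):
    Q=world(im); m=np.zeros(Q.shape[:2],bool); m[b[1]:b[3],b[0]:b[2]]=1
    k=m&(Q[...,2]>.022)&(Q[...,2]<.045); q=(Q[k][:,:2]*1000).astype(np.float32); print('plate',k.sum(),cv2.minAreaRect(q))
o=ctrl.get_obs(); print(o['tool_pos'],o['q'].round(2))
E
```

```text
0.034 917 [0.5775 0.3331 0.0394] ((576.001708984375, 333.053466796875), 15.081710815429688)
0.055 68 [0.5769 0.3331 0.0638] ((576.2681884765625, 333.27001953125), 4.465249538421631)
plate 126 ((607.0730590820312, -175.9685516357422), (17.988557815551758, 36.07439041137695), 52.746925354003906)
plate 625 ((606.00390625, -176.65830993652344), (17.951404571533203, 35.126434326171875), 46.791500091552734)
[0.57820562 0.332658   0.10862705] [0.41 0.22 1.6  0.   1.32 1.89]
```

The night-latch cylinder is standing in its well, barrel top at 0.039 m and 2 mm off centre. Now the cam lock.

```bash
python3 - <<'E'
from h import *
plan(.600,-.171,.105,-42,.6)
E
```

```text
t 24.23 pos [0.5782 0.3327 0.1086] head 5.3 tilt [ 0.005  0.002 -1.   ] open 0.0513
N 14
{"translation": [-0.04, 0.9, 0.01], "angular": [0, 0, 0.42], "gripper": 0.6}
{"translation": [0.01, 0.9, 0.01], "angular": [0, 0, 0.42], "gripper": 0.6}
{"translation": [0.06, 0.9, 0.01], "angular": [0, 0, 0.42], "gripper": 0.6}
{"translation": [0.11, 0.89, 0.01], "angular": [0, 0, 0.42], "gripper": 0.6}
{"translation": [0.17, 0.88, 0.01], "angular": [0, 0, 0.42], "gripper": 0.6}
{"translation": [0.22, 0.87, 0.01], "angular": [0, 0, 0.42], "gripper": 0.6}
{"translation": [0.27, 0.86, 0.01], "angular": [0, 0, 0.42], "gripper": 0.6}
{"translation": [0.32, 0.84, 0.01], "angular": [0, 0, 0.42], "gripper": 0.6}
{"translation": [0.37, 0.82, 0.01], "angular": [0, 0, 0.42], "gripper": 0.6}
{"translation": [0.42, 0.8, 0.01], "angular": [0, 0, 0.42], "gripper": 0.6}
{"translation": [0.46, 0.77, 0.01], "angular": [0, 0, 0.42], "gripper": 0.6}
{"translation": [0.51, 0.74, 0.01], "angular": [0, 0, 0.42], "gripper": 0.6}
{"translation": [0.55, 0.71, 0.01], "angular": [0, 0, 0.42], "gripper": 0.6}
{"translation": [0.59, 0.68, 0.01], "angular": [0, 0, 0.42], "gripper": 0.6}
```

Call:
{"fn": "drive_tool", "kwargs": {
  "steps": [
    {"translation": [-0.04, 0.9, 0], "angular": [0, 0, 0.42], "gripper": 0.6},
    {"translation": [0.01, 0.9, 0], "angular": [0, 0, 0.42], "gripper": 0.6},
    {"translation": [0.06, 0.9, 0], "angular": [0, 0, 0.42], "gripper": 0.6},
    {"translation": [0.11, 0.89, 0], "angular": [0, 0, 0.42], "gripper": 0.6},
    {"translation": [0.17, 0.88, 0], "angular": [0, 0, 0.42], "gripper": 0.6},
    {"translation": [0.22, 0.87, 0], "angular": [0, 0, 0.42], "gripper": 0.6},
    {"translation": [0.27, 0.86, 0], "angular": [0, 0, 0.42], "gripper": 0.6},
    {"translation": [0.32, 0.84, 0], "angular": [0, 0, 0.42], "gripper": 0.6}
  ]
}}

```text
t: 25.22
tool_pos: [0.5883, 0.0433, 0.1028]
tool_rot: [3.085, -0.59, -0.005]
contact_force: [0.2, 0.3, -1.0]
opening: 0.0509
grip_force: 0.0
```

Call:
{"fn": "drive_tool", "kwargs": {
  "steps": [
    {"translation": [0.37, 0.82, 0], "angular": [0, 0, 0.42], "gripper": 0.6},
    {"translation": [0.42, 0.8, 0], "angular": [0, 0, 0.42], "gripper": 0.6},
    {"translation": [0.46, 0.77, 0], "angular": [0, 0, 0.42], "gripper": 0.6},
    {"translation": [0.51, 0.74, 0], "angular": [0, 0, 0.42], "gripper": 0.6},
    {"translation": [0.55, 0.71, 0], "angular": [0, 0, 0.42], "gripper": 0.6},
    {"translation": [0.59, 0.68, 0], "angular": [0, 0, 0.42], "gripper": 0.6},
    {"translation": [0, 0, 0], "angular": [0, 0, 0], "gripper": 0.6},
    {"translation": [0, 0, 0], "angular": [0, 0, 0], "gripper": 0.6}
  ]
}}

```text
t: 26.22
tool_pos: [0.599, -0.1706, 0.1034]
tool_rot: [-2.935, 1.118, 0.004]
contact_force: [-0.1, 0.7, -0.5]
opening: 0.0512
grip_force: 0.0
```

```bash
python3 - <<'E'
from h import *
a=ctrl.get_image('wrist'); save(a,'w13.png'); W=world(a); P=W.reshape(-1,3)
near=np.hypot(P[:,0]-.606,P[:,1]+.176)<.035
for lo,hi in [(.003,.012),(.024,.045),(.0332,.045)]:
    k=near&(P[:,2]>lo)&(P[:,2]<hi); q=(P[k,:2]*1000).astype(np.float32); print(lo,k.sum(),P[k].mean(0).round(4),cv2.minAreaRect(q) if len(q) else '')
plan(.600,-.171,-.012,-42,.6)
E
```

```text
0.003 69 [ 0.6013 -0.1718  0.0084] ((601.4166259765625, -171.42950439453125), (24.232833862304688, 11.17007827758789), 48.21844482421875)
0.024 777 [ 0.6071 -0.1764  0.0317] ((606.5762939453125, -176.0736541748047), (17.57982635498047, 35.71289825439453), 48.01862335205078)
0.0332 99 [ 0.6006 -0.1703  0.0346] ((607.204345703125, -176.1583251953125), (8.120569229125977, 31.505538940429688), 47.859214782714844)
t 26.27 pos [ 0.5992 -0.1702  0.1037] head -41.7 tilt [-0.002  0.001 -1.   ] open 0.0514
N 4
{"translation": [0.01, 0.0, 0.72], "angular": [0, 0, 0.01], "gripper": 0.6}
{"translation": [0.01, 0.0, 0.72], "angular": [0, 0, 0.01], "gripper": 0.6}
{"translation": [0.01, 0.0, 0.72], "angular": [0, 0, 0.01], "gripper": 0.6}
{"translation": [0.01, 0.0, 0.72], "angular": [0, 0, 0.01], "gripper": 0.6}
```

View pics/w13.png

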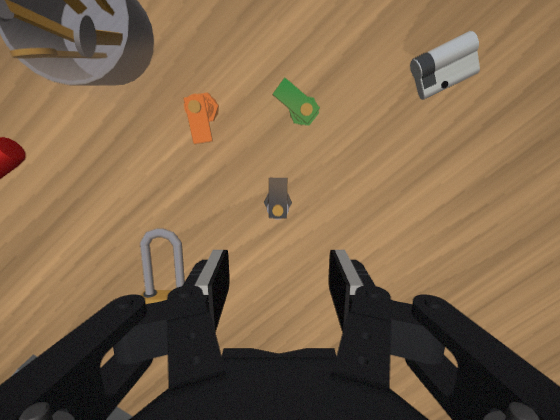

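The steel cam lock at (278,200) is centred between the fingers, with its plate along the tool x. The long padlock, the green and orange locks and the half cylinder are all clear. Going down.

Call:
{"fn": "drive_tool", "kwargs": {
  "steps": [
    {"translation": [0.02, 0, 0.8], "angular": [0, 0, 0], "gripper": 0.6},
    {"translation": [0, 0, 0.8], "angular": [0, 0, 0], "gripper": 0.6},
    {"translation": [0, 0, 0.7], "angular": [0, 0, 0], "gripper": 0.6},
    {"translation": [0, 0, 0.4], "angular": [0, 0, 0], "gripper": 0.5},
    {"translation": [0, 0, 0.17], "angular": [0, 0, 0], "gripper": 0.4},
    {"translation": [0, 0, 0], "angular": [0, 0, 0], "gripper": 0.3},
    {"translation": [0, 0, 0], "angular": [0, 0, 0], "gripper": 0.08},
    {"translation": [0, 0, 0], "angular": [0, 0, 0], "gripper": 0.08}
  ],
  "force": 35
}}

```text
t: 27.28
tool_pos: [0.6013, -0.1721, -0.0087]
tool_rot: [2.936, -1.119, 0.003]
contact_force: [-1.1, -0.3, 0.7]
opening: 0.0163
grip_force: 34.2
```

Call:
{"fn": "drive_tool", "kwargs": {
  "steps": [
    {"translation": [0, 0, 0], "angular": [0, 0, 0], "gripper": 0.08},
    {"translation": [0, 0, 0], "angular": [0, 0, 0], "gripper": 0.08}
  ]
}}

```text
t: 27.52
tool_pos: [0.6013, -0.1721, -0.0087]
tool_rot: [-2.936, 1.119, -0.003]
contact_force: [0.3, 0.4, 4.9]
opening: 0.0162
grip_force: 34.4
```

Call:
{"fn": "drive_tool", "kwargs": {
  "steps": [
    {"translation": [0, 0, -0.5], "angular": [0, 0, 0], "gripper": 0.08},
    {"translation": [0, 0, -0.8], "angular": [0, 0, 0], "gripper": 0.08},
    {"translation": [0, 0, -0.8], "angular": [0, 0, 0], "gripper": 0.08},
    {"translation": [-0.65, -0.67, 0], "angular": [0, 0, 0], "gripper": 0.08},
    {"translation": [-0.65, -0.67, 0], "angular": [0, 0, 0], "gripper": 0.08},
    {"translation": [-0.65, -0.67, 0], "angular": [0, 0, 0], "gripper": 0.08},
    {"translation": [-0.65, -0.67, 0], "angular": [0, 0, 0], "gripper": 0.08},
    {"translation": [-0.65, -0.67, 0], "angular": [0, 0, 0], "gripper": 0.08}
  ]
}}

```text
t: 28.52
tool_pos: [0.5924, 0.0159, 0.075]
tool_rot: [-2.936, 1.119, -0.001]
contact_force: [0.1, 0.6, -1.1]
opening: 0.016
grip_force: 34.2
```

Call:
{"fn": "drive_tool", "kwargs": {
  "steps": [
    {"translation": [-0.65, -0.67, 0], "angular": [0, 0, 0], "gripper": 0.08},
    {"translation": [-0.65, -0.67, 0], "angular": [0, 0, 0], "gripper": 0.08},
    {"translation": [-0.65, -0.67, 0], "angular": [0, 0, 0], "gripper": 0.08},
    {"translation": [-0.65, -0.67, 0], "angular": [0, 0, 0], "gripper": 0.08},
    {"translation": [-0.65, -0.67, 0], "angular": [0, 0, 0], "gripper": 0.08},
    {"translation": [0, 0, 0], "angular": [0, 0, 0], "gripper": 0.08},
    {"translation": [0, 0, 0], "angular": [0, 0, 0], "gripper": 0.08}
  ]
}}

```text
t: 29.4
tool_pos: [0.5846, 0.2009, 0.0745]
tool_rot: [2.935, -1.118, 0.001]
contact_force: [0.2, -0.9, -0.4]
opening: 0.0165
grip_force: 34.3
```

```bash
python3 - <<'E'
from h import *
a=ctrl.get_image('wrist'); save(a,'w14.png')
W=world(a); P=W.reshape(-1,3); o=ctrl.get_obs(); p=o['tool_pos']; R,h=head(o['tool_rot'])
L=(P-p)@R; zl=P[:,2]-(p[2]+.0087)
k=(np.abs(L[:,1])<7.4e-3)&(L[:,0]>-.02)&(L[:,0]<.035)&(zl>.022)&(zl<.045); q=L[k]; print('plate in tool', k.sum(),np.percentile(q[:,0],[1,99]).round(4), 'z front',np.median(zl[k&(L[:,0]>.015)]).round(4))
plan(.588,.201,-.001,-42,.08)
E
```

```text
plate in tool 2218 [-0.009   0.0244] z front 0.0315
t 29.45 pos [0.5847 0.2005 0.0744] head -41.8 tilt [ 0. -0. -1.] open 0.0163
N 2
{"translation": [0.03, -0.03, 0.94], "angular": [0, 0, 0.02], "gripper": 0.08}
{"translation": [0.03, -0.03, 0.94], "angular": [0, 0, 0.02], "gripper": 0.08}
```

Call:
{"fn": "drive_tool", "kwargs": {
  "steps": [
    {"translation": [0.08, -0.06, 0.4], "angular": [0, 0, 0], "gripper": 0.08},
    {"translation": [0, 0, 0.5], "angular": [0, 0, 0], "gripper": 0.08},
    {"translation": [0, 0, 0.4], "angular": [0, 0, 0], "gripper": 0.08},
    {"translation": [0, 0, 0.3], "angular": [0, 0, 0], "gripper": 0.08},
    {"translation": [0, 0, 0.15], "angular": [0, 0, 0], "gripper": 0.08},
    {"translation": [0, 0, 0.12], "angular": [0, 0, 0], "gripper": 0.08},
    {"translation": [0, 0, 0], "angular": [0, 0, 0], "gripper": 0.08}
  ]
}}

```text
t: 30.32
tool_pos: [0.5892, 0.2011, -0.0002]
tool_rot: [-2.935, 1.118, -0.001]
contact_force: [-0.3, 0.4, 0.2]
opening: 0.0164
grip_force: 34.2
```

Call:
{"fn": "drive_tool", "kwargs": {
  "steps": [
    {"translation": [0, 0, 0.02], "angular": [0, 0, 0], "gripper": 0.08},
    {"translation": [0, 0, 0], "angular": [0, 0, 0], "gripper": 0.2},
    {"translation": [0, 0, 0], "angular": [0, 0, 0], "gripper": 0.45},
    {"translation": [0, 0, 0], "angular": [0, 0, 0], "gripper": 0.45},
    {"translation": [0, 0, -0.6], "angular": [0, 0, 0], "gripper": 0.45},
    {"translation": [0, 0, -0.9], "angular": [0, 0, 0], "gripper": 0.45},
    {"translation": [0, 0, -0.9], "angular": [0, 0, 0], "gripper": 0.45},
    {"translation": [0, 0, -0.9], "angular": [0, 0, 0], "gripper": 0.45}
  ]
}}

```text
t: 31.32
tool_pos: [0.5885, 0.2009, 0.1315]
tool_rot: [2.936, -1.118, -0.0]
contact_force: [0.3, -0.6, -0.5]
opening: 0.0387
grip_force: 0.0
```

Call:
{"fn": "drive_tool", "kwargs": {
  "steps": [
    {"translation": [-0.6, 0.6, -0.5], "angular": [0, 0, 0], "gripper": 0.45},
    {"translation": [-0.6, 0.6, -0.5], "angular": [0, 0, 0], "gripper": 0.45},
    {"translation": [-0.6, 0.6, -0.5], "angular": [0, 0, 0], "gripper": 0.45},
    {"translation": [-0.6, 0.6, 0], "angular": [0, 0, 0], "gripper": 0.45},
    {"translation": [0, 0, 0], "angular": [0, 0, 0], "gripper": 0.45}
  ]
}}

```text
t: 31.95
tool_pos: [0.4518, 0.1932, 0.1906]
tool_rot: [-2.936, 1.117, -0.001]
contact_force: [0.0, 0.3, -0.4]
opening: 0.0382
grip_force: 0.0
```

```bash
python3 - <<'E'
from h import *
a=ctrl.get_image('wrist'); b=ctrl.get_image('top'); W=world(a)
P=W.reshape(-1,3)
for n,(x,y),bands in (('cam',(.588,.201),[(.03,.041),(.041,.05)]),('rim',(.576,.331),[(.034,.045)])):
  for lo,hi in bands:
    k=(np.hypot(P[:,0]-x,P[:,1]-y)<.03)&(P[:,2]>lo)&(P[:,2]<hi); q=(P[k,:2]*1000).astype(np.float32); print(n,lo,k.sum(),P[k].mean(0).round(4) if k.sum() else '',cv2.minAreaRect(q) if k.sum() else '')
print(ctrl.get_obs()['tool_pos'])
cv2.imwrite('pics/fin.png',np.vstack([cv2.resize(a['color'],(400,300)),cv2.resize(b['color'][140:300,80:293],(400,300),interpolation=cv2.INTER_CUBIC)])[:,:,::-1])
E
```

```text
cam 0.03 564 [0.5944 0.1949 0.0389] ((593.8597412109375, 195.5032958984375), (18.312143325805664, 35.4495849609375), 43.95458221435547)
cam 0.041 83 [0.5886 0.2011 0.0423] ((596.2818603515625, 195.73065185546875), (11.99793815612793, 28.451623916625977), 52.56070327758789)
rim 0.034 561 [0.5751 0.3302 0.0392] ((575.8654174804688, 332.8492431640625), (29.0020751953125, 29.107208251953125), 21.324487686157227)
[0.45331661 0.19318634 0.19051616]
```

View pics/fin.png

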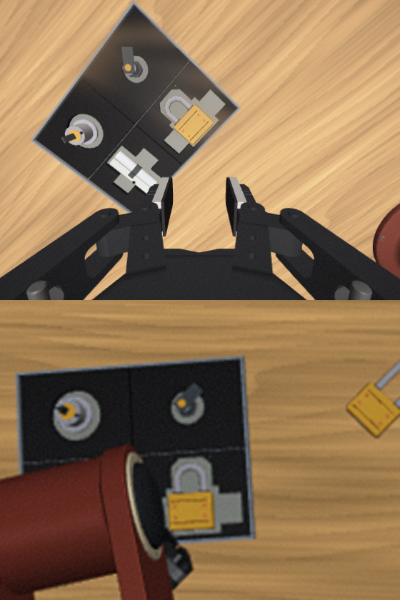

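All four locks sit in their recesses, the look-alikes haven't moved and the gripper is clear. Handing in.

```bash
python3 -c "
from h import *
print(ctrl.finish_job())"
```

```text
the job is handed in; nothing more can be done
None
```

The job is handed in at about 32 s: all four locks are seated in their own recesses by the last camera check, and neither look-alike was touched, though the hand-in call returned no verdict.

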